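# Latch the airtight dose box

## Robot

A 7-joint arm with a two-finger parallel gripper is mounted at the origin on the work surface. World frame = base frame: x ahead of the robot, y to its left, z up, the work surface at z = 0. Lengths are in m, angles in rad, forces in N, time in s.
With the tool pointing down it reaches from about 0.4 to 0.85 m from the base axis. Payload 6.9 kg.
Tool frame: the origin (TCP) lies on the centre line of the jaws, within the pads' length; the fingertips stand 22 mm ahead of it and the grasp point (between the pads) lies 3 mm ahead of it; z points along the fingers, y is the direction in which the jaws open and shut (so a half turn about z gives the same grasp; the last joint's range is limited). The gripper opens to 85 mm and grips with 20 to 120 N. Pads are 22 mm wide; open, the fingers measure 114 mm over their backs; the gripper's body (76 mm by 85 mm) begins 54 mm behind the grasp point. The pads swing forward as they close: fully open they stand 13 mm farther back than shut.
Start: joints at [1.391, 0.507, -0.238, 1.5, 0.126, 1.149, -0.155], TCP at [0.176, -0.6, 0.253] pointing down, gripper open.
Joint ranges: [-3.08, 3.08], [-0.24, 2.05], [-1.43, 1.35], [0, 2.5], [-1.52, 4.66], [0.17, 1.96], [-2.89, 2.89]. Speed limits (rad/s): [2.39, 2.39, 3.14, 3.14, 3.14, 3.14, 3.14].

## Interface

Orientations are given as a rotation vector (axis times angle).
In Python, from cell import bot gives the robot as it stands. The module is installed in compiled form; this text tells all that it offers.
- The arm moves only by the tool servo_tool, never from a script. Its arguments are lists of equal length, an entry for each row: "linear": the shift along the tool's x, y, z in mm, a list of three; "twist": the turn about the tool's z in degrees; "hand": the closure, from 0 (fully open) to 1 (shut). A call has 1 to 8 rows; each row shifts and turns the pose as measured when the row begins, along the tool's axes as they then stand; what a row does not reach is not made up. A row lasts 1/8 s, in which the tool goes at most 62.5 mm and 10.7 degrees, less where a joint would pass 70% of its speed; a pose out of reach is approached as far as the arm can. A call is refused whole if a number of a shift passes 62.5 or a number of a turn 10.7, either way. A call with a gripper value outside its range is refused whole. The fingers move at their own pace and stop on an object; the grip force is fixed at half the most. Time passes only in rows, so rows that do not move let the fingers close. It gives the time, the measured TCP pose, the force and the opening at its end, in the units of the state.
- bot.get_obs(): the state, without advancing time (a new reading comes with each control period).
- bot.read_camera(name): name is "scene" or "side" or "wrist"; returns the picture (480x640x3 uint8, blue, green, red); there is no depth.
- bot.camera_info(name): a dict with "fx", "fy", "cx", "cy" (pixels), "xyz" and "orientation" of the camera in the world; the wrist camera has in their place "hand_eye" (4x4, takes a point from camera to tool coordinates, whose origin is the TCP and whose axes are the flange's). Camera axes: x right, y up, looking along -z (the intrinsics and any distortion apply to the point x, -y, -z); pixel columns grow to the right and rows downward; lengths in m; the calibration is good to about 2 mm. A picture is of the moment at which its call begins: read the wrist's pose just before it. camera_info takes no time and is no camera call.
- bot.hand_in(): hands the job in, once; it reports no verdict.
The state is a dict: "clock": time; "joint_pos": joint angles; "qd": joint speeds; "joint_torque": joint torques, N m; "tool_pos": TCP position; "orientation": TCP orientation; "ft_force": force on the tool from outside, world axes, zero at the start; "torque": the same for the moment, N m; "finger_gap": opening from 0.0 (shut) to 1.0 (fully open).
Only numpy, scipy, OpenCV 4.12 (cv2) and the standard library are available. Lean on these libraries where they do the work, as an engineer would, in place of code of your own. Each camera call takes 0.05 s, during which the arm holds its last target.

## Task

Close up the navy coffee dose box: lower its lid onto the gasket, push the latch's claw in and down so that its nose drops behind the upturned lip of the keeper on the lid, then swing the lever down over centre until it is home against the front and holds the lid drawn down tight. The box stands with some play in its tray, so feel for it, and never press on it, its lid, its latch or its tray with more than 25 N. Leave everything else on the counter alone.

Things in the scene. Friction and masses are not known exactly. Their poses are not given: they have to be found in the camera images.
- tray: Black rubber tray, 142 x 176 mm with a 6 mm rim, fixed. The navy dose box (120 deep, 160 wide, body 78 mm tall) stands in it, square to it: centred along the tray's y, but shifted up to 7 mm towards +x or -x; this shift is not measured. Origin: centre of the underside, z up; tray floor 3 mm up. The box's front, with the draw latch at mid width (y = 0), faces -x; its lid hinge is along +x.
- latch_mid (a point): Where the keeper's pocket would be, lid tight and box centred in the tray: 69 mm from the tray's origin towards -x, 88 mm up (9 mm out from the box's front). Steel keeper on the lid, 18 mm wide: ledge 2.5 mm below; upturned lip 2.5 to 5 mm further out, top 2.5 mm above; back plate 5 mm further in, top 11 mm above, where the claw stops when pushed in above the lip. Fixed to the tray.
- lid (a joint): Lid angle, rad: 0 drawn tight, about 0.033 resting on its gasket (front edge 4 mm proud), grows as it opens; starts at 0.4 to 0.8. A 120 x 160 x 8 mm plate hinged at the back, 83 to 91 mm above the counter when tight; the stiff hinge (0.3 N m, 3 N at the front edge) holds it where left. The springy gasket gives about 16 N per mm at the front: 60 N to draw it tight.
- lever (a joint): Lever angle, rad: 0 home (straight down along the box's front), pi/2 straight out, stop at 2.3; starts at 2.05 to 2.2. Pivot 14 mm out from the box's front, 49 mm up. Dark steel strip 42 mm long, 20 wide, pushing side 3 mm off the line from the pivot. Friction 0.06 N m. Hooked, it takes load from 1.2 rad, needs up to 0.35 N m at 0.9 to 0.4, is past dead centre below 0.2; rigid stop at 0.
- claw (a joint): Claw to lever angle, rad: 0 latched home. Inward lean from upright = 0.08 + lever - claw; starts at 2.58 to 2.8: leaning out 0.3 to 0.67. Friction 0.03 N m. Pin on the lever, 12 mm from its pivot (home: 37 mm up, 13 mm out). Nose: 5 mm cross bar 51 mm from the pin, then an 18 mm black thumb tab, 32 mm wide. Seated: lever about 1.15, lean about 0.3; 5 to 9 N down on the tab slides the nose in.
- knock_box: Bystander: stainless steel knock box, open cylinder 116 mm across and 100 mm tall with a black rubber bar across its mouth; origin: centre of its underside.
- saucer: Bystander: white ceramic saucer, 134 mm across, 16 mm tall; origin: centre of its underside.
- puck_tin: Bystander: grey silicone tin with a copper-coloured twist cap, 71 mm across, 50 mm tall; origin: centre of its underside.
- funnel: Bystander: black plastic funnel standing on its wide mouth, 90 mm across, 62 mm tall; origin: centre of its mouth, on the counter.
- crank_grinder: Bystander: cream hand grinder standing upright, 55 mm across, 156 mm tall, its steel crank folded down against the body (crank reaches 47 mm from the axis towards its -x); origin: centre of its underside.
- espresso_cup: Bystander: white ceramic espresso cup, 62 mm across, 56 mm tall, handle to its +x; origin: centre of its underside.
- scoop: Bystander: small steel scoop lying on the counter, 120 mm long, 24 mm tall; origin under its middle, cup towards its +x.
Mind the look-alikes: they are no part of the job. There is more than one size of the tray; the job needs the larger.

How it is judged:
By the outcome, as a careful person would: the job done as asked, in the order asked, and still so for the second after the job is handed in, with the robot touching nothing.
It also fails if it takes over 64 s, if anything falls off the work surface, if the arm or the gripper's body presses on something with over 40 N, if the wrist force passes 120 N, or if a joint passes its speed limit or range.

## Working session

There is one attempt and no reset: what is moved stays moved. The work goes in short steps, Python scripts to look and compute and a tool call to move; the robot and the scene stay as the last step left them, time stands still between calls to the robot, and variables do not carry over. Pictures are saved under pics/ and viewed, and the job is handed in when it is done.

Besides the shell and the picture viewer there is one more tool, called after "Request:" in YAML: its name, and indented under it one key for each argument. servo_tool: Moves the arm, as the interface text tells. Its arguments: {"type":"object","properties":{"linear":{"type":"array","items":{"type":"array","items":{"type":"number"}}},"twist":{"type":"array","items":{"type":"number"}},"hand":{"type":"array","items":{"type":"number"}}},"required":["linear","twist","hand"]}

```bash
mkdir -p pics; ls; python3 - <<'E'
from cell import bot
import cv2,numpy as np
print(bot.get_obs())
for n in ("scene","side","wrist"):
    print(n,bot.camera_info(n))
    cv2.imwrite(f"pics/{n}0.png",bot.read_camera(n))
E
```

```text
pics
{'clock': 0.0, 'joint_pos': array([ 1.39050219,  0.50831941, -0.2375134 ,  1.50113724,  0.12572831,
        1.14887986, -0.1548402 ]), 'qd': array([ 1.12789667e-03,  7.36389160e-04,  8.39998210e-05,  3.90386231e-04,
        1.82387075e-03,  1.94447115e-04, -8.27708465e-04]), 'joint_torque': array([ 1.13273967e-03, -6.20603943e+01, -2.18616754e+00, -2.49651915e+01,
        1.27698382e-02,  1.20674993e-02, -2.43483970e-05]), 'tool_pos': array([ 0.175983  , -0.59923495,  0.25243916]), 'orientation': array([-3.10787040e+00, -4.47120386e-01,  4.91009814e-04]), 'ft_force': array([-0.16804673,  0.29331589,  0.04019695]), 'torque': array([0.01650353, 0.03710538, 0.02908196]), 'finger_gap': 0.9944633848696223}
scene {'fx': 561.2695408223999, 'fy': 561.2695408223999, 'cx': 317.17945098902777, 'cy': 235.575454303512, 'xyz': array([ 1.47713789, -0.01586805,  0.95145238]), 'orientation': array([0.6344243 , 0.62686479, 1.49563979])}
side {'fx': 621.3592244039104, 'fy': 621.3592244039104, 'cx': 314.67358221833433, 'cy': 229.12033672193863, 'xyz': array([ 0.54297018, -1.11034648,  1.13217121]), 'orientation': array([ 0.80400771,  0.00245625, -0.02506129])}
wrist {'fx': 375.82187783160913, 'fy': 375.82187783160913, 'cx': 313.8445506034137, 'cy': 240.1268422586372, 'hand_eye': array([[-3.23809402e-04,  9.57926291e-01,  2.87014139e-01,
         7.41948435e-02],
       [ 9.99999882e-01,  4.13774779e-04, -2.52797214e-04,
         4.13880352e-05],
       [-3.60920310e-04,  2.87014024e-01, -9.57926312e-01,
        -1.22371110e-01],
       [ 0.00000000e+00,  0.00000000e+00,  0.00000000e+00,
         1.00000000e+00]])}
```

View pics/scene0.png

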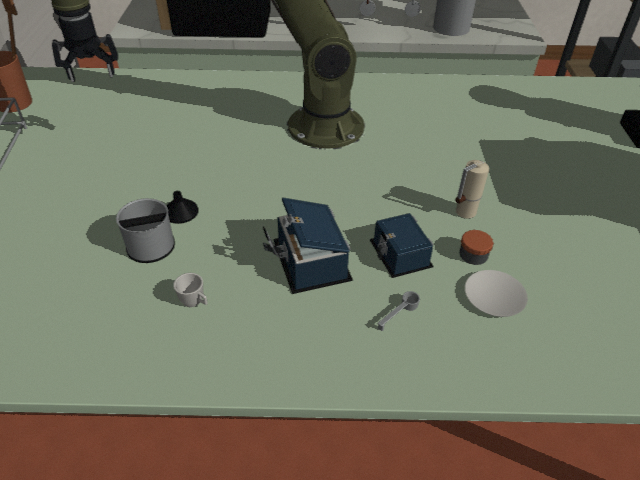

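View pics/side0.png

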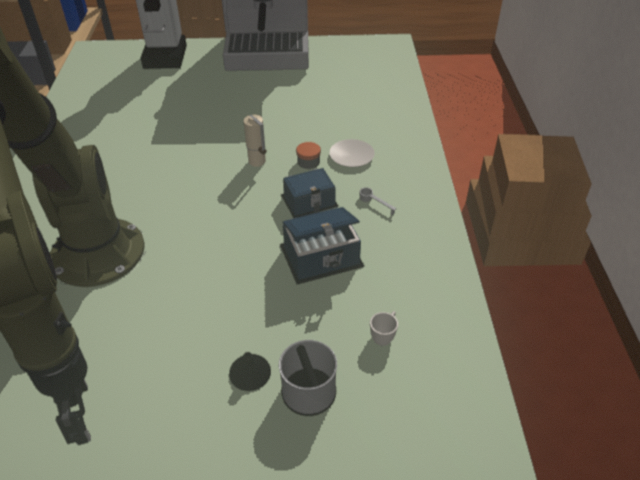

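View pics/wrist0.png

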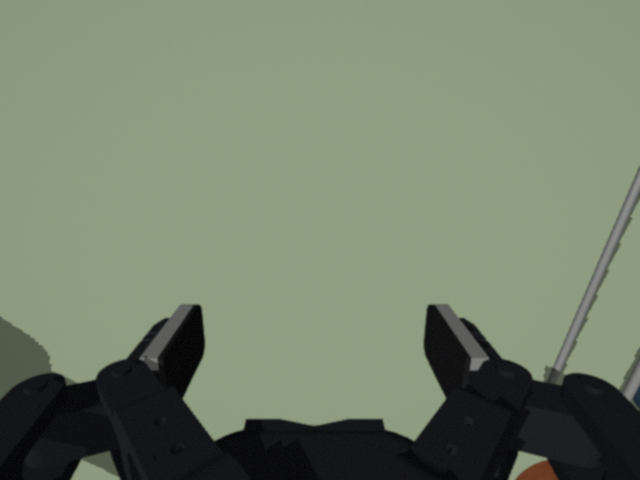

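```bash
python3 - <<'E'
import cv2,numpy as np
a=cv2.imread("pics/scene0.png")[180:310,240:450]
b=cv2.imread("pics/side0.png")[160:285,265:405]
cv2.imwrite("pics/c1.png",cv2.resize(a,None,fx=3.8,fy=3.8,interpolation=cv2.INTER_CUBIC))
cv2.imwrite("pics/c2.png",cv2.resize(b,None,fx=4.5,fy=4.5,interpolation=cv2.INTER_CUBIC))
E
```

```text
(no output)
```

View pics/c1.png

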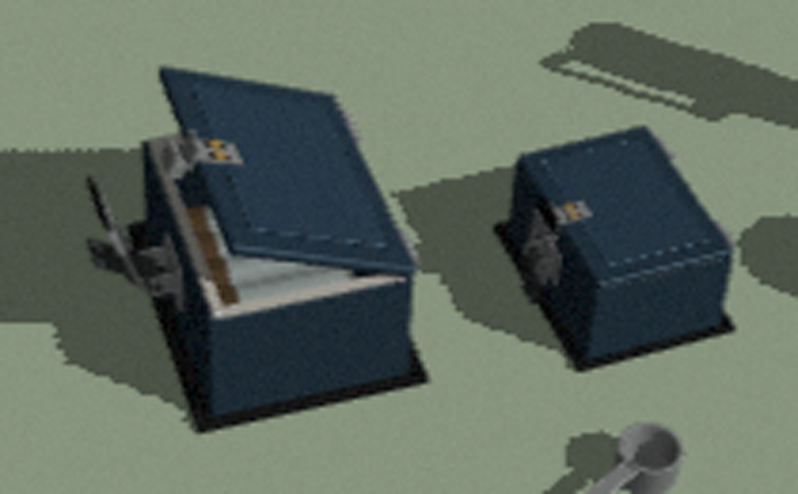

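View pics/c2.png

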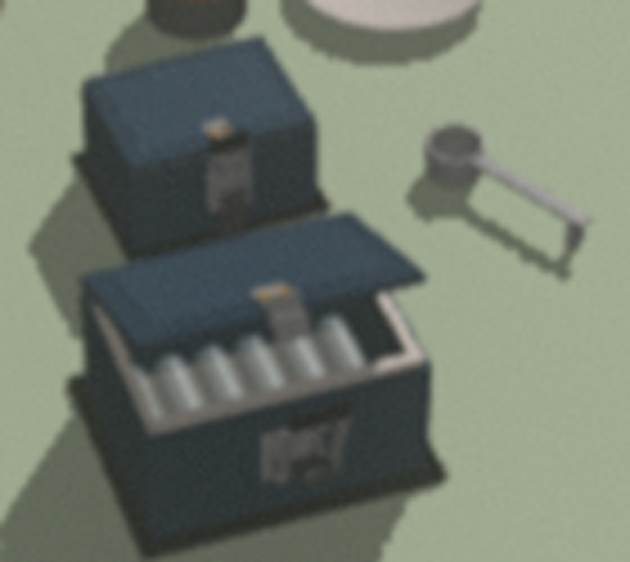

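```bash
cat > h.py <<'E'
import numpy as np, cv2
from scipy.spatial.transform import Rotation as R
from cell import bot
def campose(n,obs=None):
    i=bot.camera_info(n)
    if n!='wrist': return R.from_rotvec(i['orientation']).as_matrix(),np.array(i['xyz']),i
    T=np.eye(4);T[:3,:3]=R.from_rotvec(obs['orientation']).as_matrix();T[:3,3]=obs['tool_pos']
    M=T@i['hand_eye']; return M[:3,:3],M[:3,3],i
def ray(n,uv,obs=None):
    Rm,t,i=campose(n,obs)
    d=Rm@np.array([(uv[0]-i['cx'])/i['fx'],-(uv[1]-i['cy'])/i['fy'],-1.]); return t,d/np.linalg.norm(d)
def onz(n,uv,z,obs=None):
    t,d=ray(n,uv,obs); return t+d*(z-t[2])/d[2]
def tri(r1,r2):
    (p,d),(q,e)=r1,r2
    A=np.stack([d,-e],1); s=np.linalg.lstsq(A,q-p,rcond=None)[0]
    a,b=p+s[0]*d,q+s[1]*e; return (a+b)/2,np.linalg.norm(a-b)
def proj(n,P,obs=None):
    Rm,t,i=campose(n,obs); c=Rm.T@(np.asarray(P,float)-t)
    return np.array([i['cx']+i['fx']*c[0]/-c[2], i['cy']-i['fy']*c[1]/-c[2]])
# tray pose: file
import os,json
def tray():
    o=json.load(open('tray.json')); return np.array(o['o']),o['yaw']
def t2w(p):
    o,y=tray(); c,s=np.cos(y),np.sin(y); p=np.asarray(p,float)
    return np.array([o[0]+c*p[0]-s*p[1],o[1]+s*p[0]+c*p[1],p[2]])
def w2t(p):
    o,y=tray(); c,s=np.cos(y),np.sin(y); d=np.asarray(p,float)[:2]-o[:2]
    return np.array([c*d[0]+s*d[1],-s*d[0]+c*d[1],p[2]])
E
python3 - <<'E'
from h import *
a=onz('scene',(292.6,293.2),0);b=onz('scene',(352.4,279.5),0)
c=onz('side',(297.7,283.8),0);d=onz('side',(363.4,266.7),0);e=onz('side',(280.6,245.6),0)
print(a,b,c,d,e)
print('depth',np.linalg.norm(a-b),np.linalg.norm(c-e),'width',np.linalg.norm(c-d),np.linalg.norm(c-a))
print(R.from_rotvec(bot.get_obs()['orientation']).as_matrix())
E
```

```text
[ 0.67272862 -0.07108826  0.        ] [ 6.29087887e-01  6.23102781e-02 -1.11022302e-16] [ 0.51002764 -0.12362183  0.        ] [ 0.67227947 -0.07301735  0.        ] [0.46652036 0.00685981 0.        ]
depth 0.14035556003626648 0.13754395799465705 width 0.1699602050478352 0.170971887118013
[[ 9.59449069e-01  2.81881753e-01 -4.01535896e-04]
 [ 2.81882039e-01 -9.59448183e-01  1.30426674e-03]
 [-1.76038910e-05 -1.36456326e-03 -9.99999069e-01]]
```

The larger, open-lid box is the one (scene (315,245), side (322,245)). Its tray corners measure about 140 x 171 mm. The closed look-alike at scene (403,243) is smaller, so I'm leaving it alone. Next I'll go and look with the wrist camera.

Request:
servo_tool:
  linear:
    - [50,-31,-6]
    - [50,-31,-6]
    - [50,-31,-6]
    - [50,-31,-6]
    - [50,-31,-6]
    - [50,-31,-6]
    - [50,-31,-6]
    - [50,-31,-6]
  twist: [0,0,0,0,0,0,0,0]
  hand: [0,0,0,0,0,0,0,0]

```text
clock: 1.15
tool_pos: [0.4954, -0.2435, 0.2991]
orientation: [-3.109, -0.429, 0.005]
ft_force: [0.5, -0.5, -0.2]
finger_gap: 0.998
```

Request:
servo_tool:
  linear:
    - [48,-30,0]
    - [46,-30,0]
    - [40,-27,0]
    - [0,0,0]
  twist: [-1,-0.5,0,0]
  hand: [0,0,0,0]

```text
clock: 1.65
tool_pos: [0.6042, -0.1119, 0.2983]
orientation: [-3.098, -0.482, 0.004]
ft_force: [-0.5, -0.2, -0.8]
finger_gap: 1.0
```

```bash
cat > snap.py <<'E'
import sys,pickle
from h import *
name=sys.argv[1]
o=bot.get_obs(); im=bot.read_camera('wrist'); cv2.imwrite(f'pics/{name}.png',im); pickle.dump(o,open(f'pics/{name}.pkl','wb'))
print(o['clock'],o['tool_pos'],np.degrees(np.arctan2(*R.from_rotvec(o['orientation']).as_matrix()[[1,0],0])),o['ft_force'])
E
python3 snap.py w1
```

```text
1.65 [ 0.60415185 -0.11192045  0.29830786] 17.688082020540882 [-0.49148661 -0.15924408 -0.83667531]
```

View pics/w1.png

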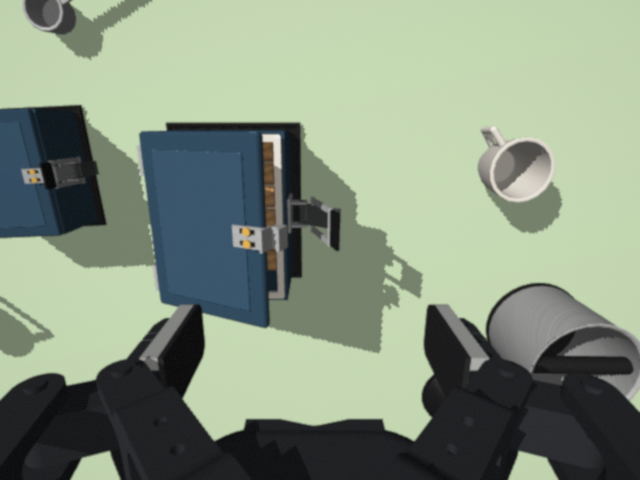

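```bash
python3 - <<'E'
from h import *
a=cv2.imread("pics/w1.png")[105:335,130:360]
cv2.imwrite("pics/c3.png",cv2.resize(a,None,fx=2.6,fy=2.6,interpolation=cv2.INTER_CUBIC))
im=bot.read_camera('scene'); cv2.imwrite('pics/scene1.png',im)
cv2.imwrite("pics/c4.png",cv2.resize(im[60:310,150:400],None,fx=2.4,fy=2.4,interpolation=cv2.INTER_CUBIC))
E
```

```text
(no output)
```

View pics/c3.png

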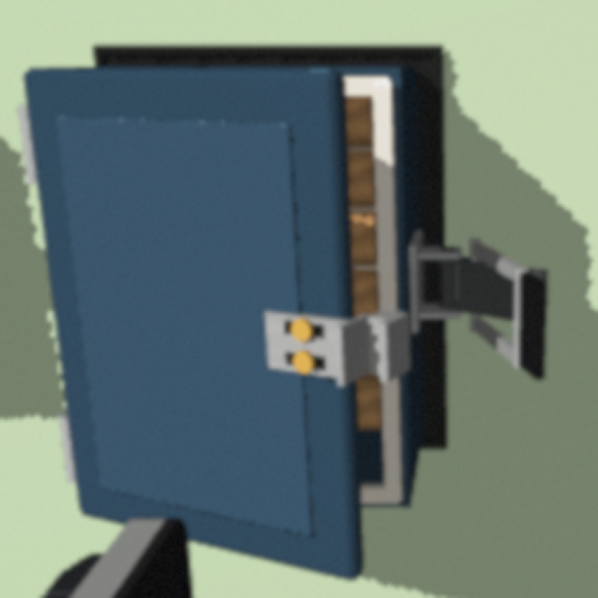

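View pics/c4.png

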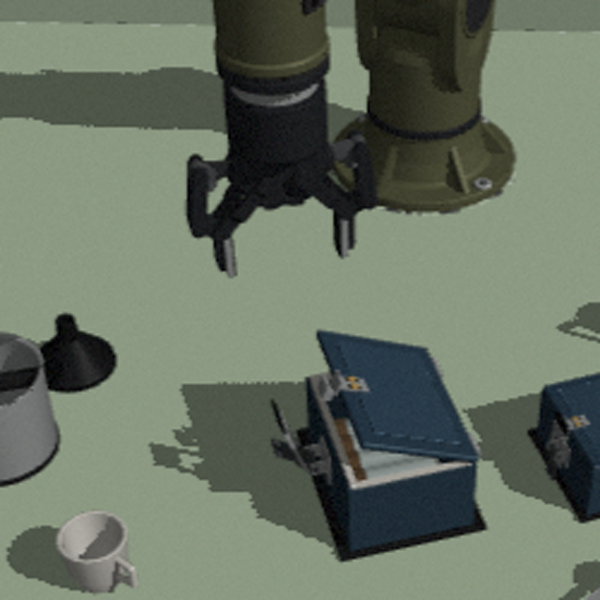

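```bash
python3 - <<'E'
from h import *; import pickle
o=pickle.load(open('pics/w1.pkl','rb')); Rm=R.from_rotvec(o['orientation']).as_matrix()
for z in (.009,.022):
  for y in (-.0425,.0425,-.057,.057): 
    p=proj('scene',o['tool_pos']+Rm@np.array([0,y,z])); print(z,y,(p-[150,60])*2.4)
W=lambda c:(130+c[0]/2.6,105+c[1]/2.6)
pts=dict(trayFF=(442,47),trayBF=(95,47),boxtopFF=(408,68),boxtopFN=(408,505),trayFNvis=(446,447),rimFF=(342,78),)
for k,c in pts.items():
  for z in (0,.006,.081): print(k,z,onz('wrist',W(c),z,o))
s=onz('side',(297.7,283.8),0)
E
```

```text
0.009 -0.0425 [339.70560683 252.07200645]
0.009 0.0425 [237.16602552 270.21560941]
0.009 -0.057 [356.86212454 249.03629047]
0.009 0.057 [219.33091113 273.37139793]
0.022 -0.0425 [340.11615492 264.82346173]
0.022 0.0425 [238.43534789 283.02758199]
0.022 -0.057 [357.13169778 261.77713472]
0.022 0.057 [220.7524381  286.19338904]
trayFF 0 [ 0.67367358 -0.07249372  0.        ]
trayFF 0.006 [ 0.67369659 -0.07274478  0.006     ]
trayFF 0.081 [ 0.67398422 -0.0758831   0.081     ]
trayBF 0 [0.63029548 0.06370799 0.        ]
trayBF 0.006 [0.63093737 0.06151373 0.006     ]
trayBF 0.081 [0.63896097 0.03408543 0.081     ]
boxtopFF 0 [ 0.66147776 -0.06152555  0.        ]
boxtopFF 0.006 [ 0.66167477 -0.0619331   0.006     ]
boxtopFF 0.081 [ 0.66413738 -0.06702746  0.081     ]
boxtopFN 0 [ 0.47140835 -0.11776747  0.        ]
boxtopFN 0.006 [ 0.47431709 -0.11737261  0.006     ]
boxtopFN 0.081 [ 0.51067635 -0.11243688  0.081     ]
trayFNvis 0 [ 0.50506329 -0.12617312  0.        ]
trayFNvis 0.006 [ 0.50749187 -0.12565834  0.006     ]
trayFNvis 0.081 [ 0.53784918 -0.11922356  0.081     ]
rimFF 0 [ 0.64933935 -0.03655474  0.        ]
rimFF 0.006 [ 0.64970954 -0.03731855  0.006     ]
rimFF 0.081 [ 0.65433689 -0.04686616  0.081     ]
```

```bash
python3 - <<'E'
import json,numpy as np
json.dump(dict(o=[.569,-.0318],yaw=float(np.radians(107.4))),open('tray.json','w'))
E
cat >> h.py <<'E'
def ray_plane_y(n,uv,obs,y):
    t,d=ray(n,uv,obs); a=w2t(t); b=w2t(t+d); e=b-a; s=(y-a[1])/e[1]; return a+s*e
E
python3 - <<'E'
from h import *; import pickle
o=pickle.load(open('pics/w1.pkl','rb'))
W=lambda c:(130+c[0]/2.6,105+c[1]/2.6)
S=lambda c:(150+c[0]/2.4,60+c[1]/2.4)
for c in [(408,68),(408,505)]: print('front',w2t(onz('wrist',W(c),.081,o)))
def circ(uv,cx,cz,r,lab,off=0):
    t,d=ray('wrist',uv,o); ss=np.linspace(.1,.7,60001); best=None
    P=t[None]+ss[:,None]*d; T=np.array([w2t(p) for p in P[::10]])
    e=np.hypot(T[:,0]-cx,T[:,2]-cz)-r
    for k in np.where(np.diff(np.sign(e)))[0]: print(lab,T[k]*1000,'ang',np.arctan2(T[k,2]-cz,cx-T[k,0]))
bx=-.0605
for c in [(543,270),(543,377)]: circ(W(c),bx-.0242,.0553,.069,'tab')
# lid front upper edge: top of front edge from hinge at (+60,83): top r, 120 along, 8 up
for c in [(345,68),(360,578)]: circ(W(c),bx+.12,.083,np.hypot(.12,.008),'lid')
# triangulate tab near corner with scene
for s in [(275,402),(283,412)]:
    P,e=tri(ray('wrist',W((543,270)),o),ray('scene',S(s))); print(w2t(P)*1000,e)
E
python3 - <<'E'
import cv2
im=cv2.imread('pics/scene1.png')
cv2.imwrite("pics/c5.png",cv2.resize(im[190:300,250:360],None,fx=5.4,fy=5.4,interpolation=cv2.INTER_CUBIC))
E
```

```text
front [-0.06206542 -0.08024948  0.081     ]
front [-0.05950582  0.07976849  0.081     ]
tab [-106.25538735  -20.28982737  120.92510208] ang 1.2534358783163098
tab [-114.30045017    6.90109896   -6.96911393] ang -1.1270516291137074
tab [-107.11890717   15.00311012  120.57598932] ang 1.2399703718629806
tab [-115.4641966    56.91544309   -6.42681572] ang -1.1084353551873893
lid [-48.51605655 -80.77068179 135.91181202] ang 0.455495783545856
lid [-30.37648857 -79.26854023   3.15376276] ang -0.726368951981081
lid [-48.01715331  79.03094942 136.9254004 ] ang 0.4648881194377237
lid [-29.26025664 156.65824466   1.87062684] ang -0.7405116220846202
[-106.82837248  -26.34730288  153.29004521] 0.005431261869366725
[-103.98658269  -24.60401562  139.52126361] 0.002295744051095086
```

View pics/c5.png

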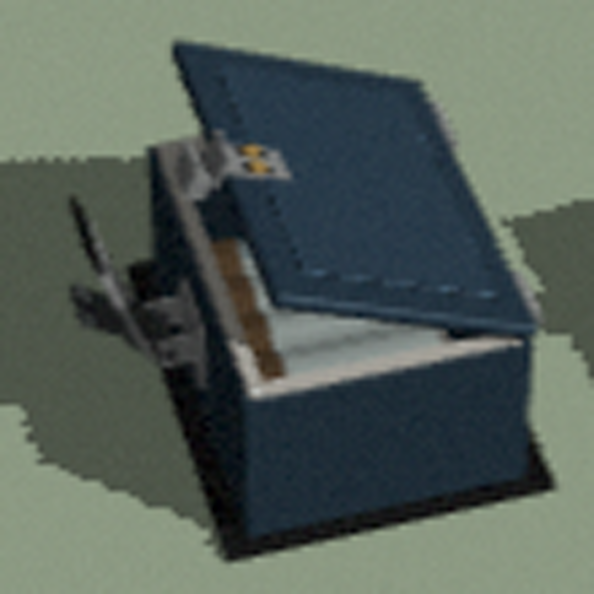

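```bash
cat > go.py <<'E'
import sys
from h import *
# usage: go.py x y z(mm, tray frame, target of TCP) 
o=bot.get_obs(); Rm=R.from_rotvec(o['orientation']).as_matrix()
print('t',round(o['clock'],2),'tray',np.round(w2t(o['tool_pos'])*1000,1),'yaw',np.round(np.degrees(np.arctan2(Rm[1,0],Rm[0,0])),2),'gap',o['finger_gap'])
y=tray()[1]; f=o['ft_force']; print('F tray',np.round([np.cos(y)*f[0]+np.sin(y)*f[1],-np.sin(y)*f[0]+np.cos(y)*f[1],f[2]],2),'j',np.round(o['joint_pos'],2))
if len(sys.argv)>3:
    t=t2w(np.array(list(map(float,sys.argv[1:4])))/1000)
    print('tool shift',np.round(Rm.T@(t-o['tool_pos'])*1000,1))
E
python3 go.py -40 30 165
```

```text
t 1.75 tray [-91.   -6.4 298.4] yaw 17.36 gap 1.0047480140977234
F tray [ 0.02 -0.53  0.07] j [ 0.39  0.47 -0.39  1.45  0.18  1.26 -1.28]
tool shift [-35.9 -50.5 133.7]
```

Request:
servo_tool:
  linear:
    - [-18,-25,0]
    - [-18,-26,0]
    - [0,0,40]
    - [0,0,40]
    - [0,0,30]
    - [0,0,12]
    - [0,0,5]
    - [0,0,5]
  twist: [0,0,0,0,0,0,0,0]
  hand: [1,1,1,1,1,1,1,1]

```text
clock: 2.75
tool_pos: [0.5466, -0.0926, 0.166]
orientation: [3.105, 0.441, -0.004]
ft_force: [0.9, 0.6, 0.2]
finger_gap: -0.001
```

```bash
python3 go.py -40 30 117
```

```text
t 2.75 tray [-51.3  39.6 166. ] yaw 16.17 gap -0.0008313783172371283
F tray [ 0.26 -1.04  0.2 ] j [ 0.36  0.5  -0.36  1.81  0.23  0.88 -1.4 ]
tool shift [  9.5 -11.8  48.9]
```

Request:
servo_tool:
  linear:
    - [9,-12,0]
    - [0,-3,4]
    - [0,0,6]
    - [0,0,6]
    - [0,0,6]
  twist: [0,0,0,0,0]
  hand: [1,1,1,1,1]

```text
clock: 3.38
tool_pos: [0.5533, -0.0744, 0.145]
orientation: [3.103, 0.442, 0.003]
ft_force: [0.4, -0.7, 1.5]
finger_gap: 0.0
```

```bash
python3 go.py -40 30 117
```

```text
t 3.38 tray [-35.9  27.7 145. ] yaw 16.22 gap 0.00025981831297109043
F tray [-0.77 -0.22  1.49] j [ 0.32  0.53 -0.35  1.83  0.25  0.83 -1.45]
tool shift [-2.2  3.9 28. ]
```

Request:
servo_tool:
  linear:
    - [0,0,4]
    - [0,0,4]
    - [0,0,4]
    - [0,0,4]
    - [0,0,4]
  twist: [0,0,0,0,0]
  hand: [1,1,1,1,1]

```text
clock: 4.0
tool_pos: [0.5534, -0.0755, 0.1234]
orientation: [3.103, 0.44, 0.003]
ft_force: [-0.2, -1.1, 1.2]
finger_gap: -0.004
```

```bash
python3 go.py -40 30 117
```

```text
t 4.0 tray [-37.   27.9 123.4] yaw 16.15 gap -0.003789632817615844
F tray [-0.99  0.57  1.18] j [ 0.31  0.55 -0.34  1.85  0.27  0.78 -1.46]
tool shift [-2.   3.   6.4]
```

Request:
servo_tool:
  linear:
    - [0,0,2]
    - [0,0,2]
    - [0,0,1]
  twist: [0,0,0]
  hand: [1,1,1]

```text
clock: 4.38
tool_pos: [0.5533, -0.0756, 0.1178]
orientation: [3.103, 0.44, 0.003]
ft_force: [-0.4, -1.5, 1.4]
finger_gap: -0.001
```

```bash
python3 go.py; python3 - <<'E'
from h import *
im=bot.read_camera('side')
cv2.imwrite("pics/c6.png",cv2.resize(im[140:300,250:410],None,fx=3.7,fy=3.7,interpolation=cv2.INTER_CUBIC))
E
```

```text
t 4.38 tray [-37.1  28.  117.8] yaw 16.14 gap -0.001480526783989923
F tray [-1.29  0.81  1.44] j [ 0.31  0.56 -0.34  1.86  0.27  0.77 -1.47]
```

View pics/c6.png

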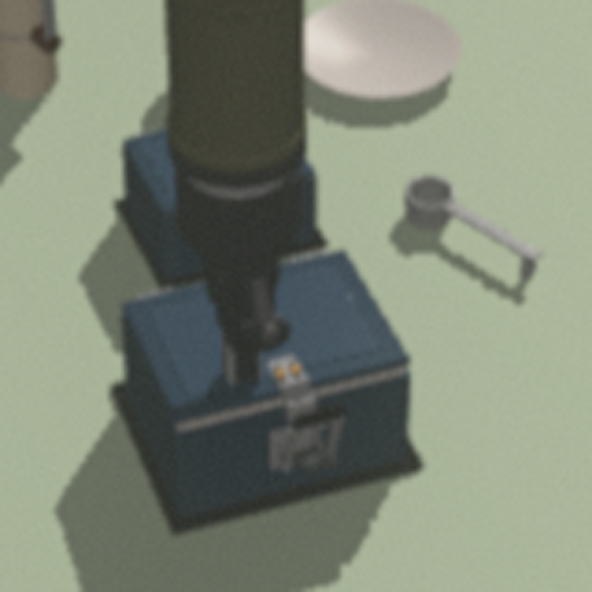

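Request:
servo_tool:
  linear:
    - [0,0,1]
    - [0,0,0.7]
  twist: [0,0]
  hand: [1,1]

```text
clock: 4.68
tool_pos: [0.5534, -0.0757, 0.1163]
orientation: [3.102, 0.44, 0.003]
ft_force: [-0.6, -2.1, 7.3]
finger_gap: 0.003
```

Request:
servo_tool:
  linear:
    - [0,0,-25]
    - [0,0,-25]
    - [15,45,0]
    - [13,50,0]
  twist: [0,0,-0.7,-0.7]
  hand: [1,1,1,1]

```text
clock: 5.18
tool_pos: [0.6067, -0.1535, 0.1683]
orientation: [3.099, 0.494, -0.001]
ft_force: [0.7, 0.2, 0.4]
finger_gap: -0.003
```

```bash
python3 snap.py w2; python3 go.py -133 -2 133
```

```text
5.175 [ 0.6067237  -0.15351843  0.16828797] 18.110950035860185 [0.73705062 0.24083981 0.3750048 ]
t 5.22 tray [-136.1    0.4  167.9] yaw 17.73 gap 0.001166264027863721
F tray [-7.28 -3.51  1.8 ] j [ 0.43  0.6  -0.36  1.61  0.25  0.98 -1.27]
tool shift [ 2.4 -3.4 34.9]
```

View pics/w2.png

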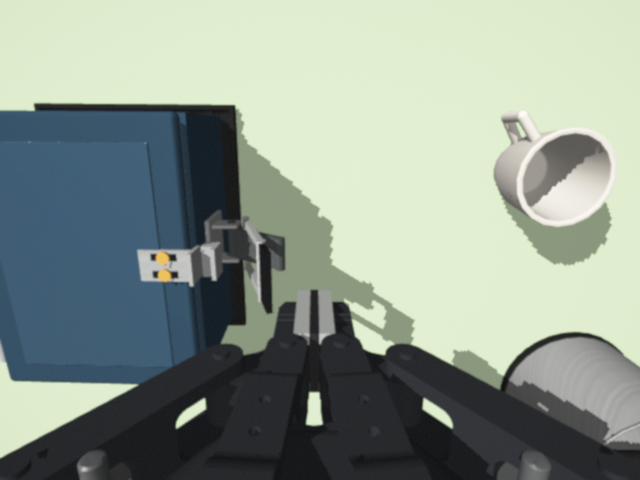

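```bash
python3 - <<'E'
from h import *; import pickle
o=pickle.load(open('pics/w2.pkl','rb'))
for uv in [(180,112),(192,345)]: print('lid top front',w2t(onz('wrist',uv,.0945,o))*1000)
for uv in [(187,112),(235,106),(243,323)]: print(uv,w2t(onz('wrist',uv,.006,o))*1000)
for uv in [(252,220),(267,310)]: print('tab',w2t(onz('wrist',uv,.120,o))*1000)
for uv in [(148,265),(197,265),(203,262),(217,262)]: print('keeper',uv,w2t(onz('wrist',uv,.094,o))*1000)
im=cv2.imread('pics/w2.png')[190:340,120:320]
cv2.imwrite("pics/c7.png",cv2.resize(im,None,fx=4,fy=4,interpolation=cv2.INTER_CUBIC))
E
```

```text
lid top front [-60.8185326  -80.25398769  94.5       ]
lid top front [-56.09603734  50.85877079  94.5       ]
(187, 112) [-36.35103201 -83.1793858    6.        ]
(235, 106) [-70.89494151 -87.65713782   6.        ]
(243, 323) [-69.29777906  85.52891846   6.        ]
tab [-98.51530971 -32.10191456 120.        ]
tab [-104.39894386   14.24456006  120.        ]
keeper (148, 265) [-35.59879545   0.64369017  94.        ]
keeper (197, 265) [-62.81382945   0.35774198  94.        ]
keeper (203, 262) [-66.27756698  -1.45342188  94.        ]
keeper (217, 262) [-74.04128155  -1.53529115  94.        ]
```

View pics/c7.png

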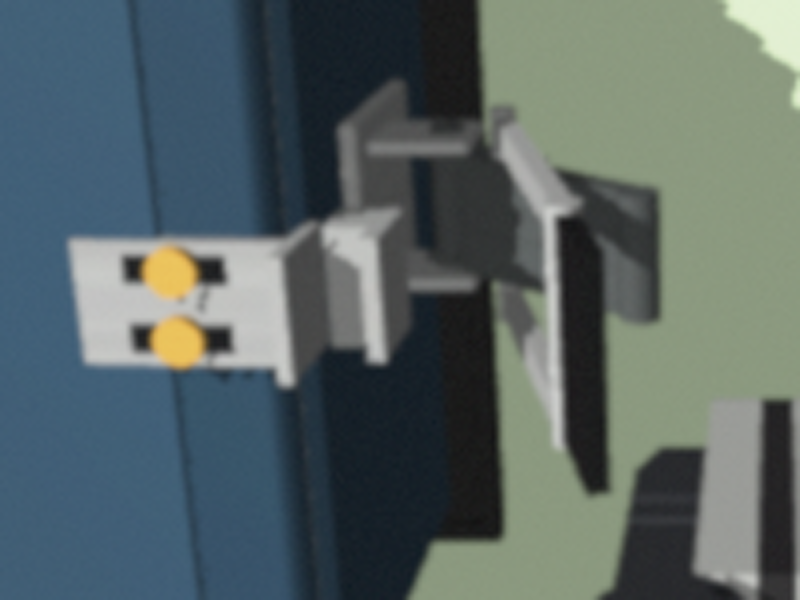

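Request:
servo_tool:
  linear:
    - [2,0,12]
    - [0,0,14]
    - [0,-4,8]
    - [0,-6,0]
    - [0,-5,0]
  twist: [0,0,0,0,0]
  hand: [1,1,1,1,1]

```text
clock: 5.85
tool_pos: [0.6045, -0.1433, 0.1297]
orientation: [3.099, 0.486, -0.004]
ft_force: [-0.4, -0.4, 0.9]
finger_gap: 0.002
```

```bash
python3 go.py -81 -2 133
```

```text
t 5.85 tray [-117.    -0.6  129.7] yaw 17.83 gap 0.002234872934839226
F tray [-0.23  0.54  0.88] j [ 0.4   0.63 -0.35  1.67  0.27  0.89 -1.32]
tool shift [  1.7 -36.   -3.5]
```

Request:
servo_tool:
  linear:
    - [0,-5,-1]
    - [0,-5,-1]
    - [0,-5,-1]
    - [0,-5,0]
    - [0,-4,0]
  twist: [0,0,0,0,0]
  hand: [1,1,1,1,1]

```text
clock: 6.48
tool_pos: [0.5971, -0.1182, 0.1342]
orientation: [3.097, 0.488, -0.001]
ft_force: [0.2, -0.5, -0.1]
finger_gap: -0.0
```

```bash
python3 go.py -81 -2 133; python3 snap.py w3
```

```text
t 6.47 tray [-90.8  -0.9 134.2] yaw 17.89 gap -0.00033347284477595375
F tray [-0.55 -0.03 -0.11] j [ 0.37  0.61 -0.35  1.7   0.27  0.88 -1.35]
tool shift [ 1.1 -9.8  1.2]
6.475 [ 0.59705156 -0.11815694  0.13424541] 17.889905351156997 [ 0.19646339 -0.51105548 -0.11121261]
```

View pics/w3.png

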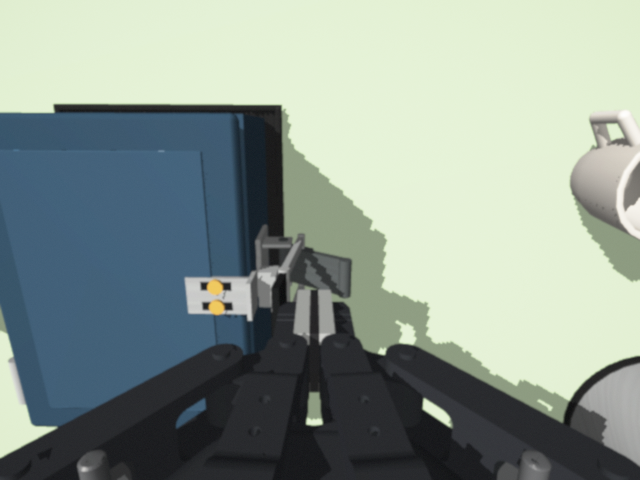

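Request:
servo_tool:
  linear:
    - [0,-3,0]
    - [0,-3,0]
    - [0,-2,0]
  twist: [0,0,0]
  hand: [1,1,1]

```text
clock: 6.9
tool_pos: [0.5944, -0.1096, 0.1341]
orientation: [3.098, 0.488, -0.001]
ft_force: [-0.7, -0.5, -0.4]
finger_gap: -0.002
```

```bash
python3 go.py -81 -2 133; python3 - <<'E'
from h import *
im=bot.read_camera('scene')
cv2.imwrite("pics/c8.png",cv2.resize(im[150:300,220:370],None,fx=4,fy=4,interpolation=cv2.INTER_CUBIC))
E
```

```text
t 6.9 tray [-81.9  -1.  134.1] yaw 17.91 gap -0.001608957357196213
F tray [-0.26  0.87 -0.38] j [ 0.36  0.6  -0.35  1.71  0.26  0.87 -1.37]
tool shift [ 1.  -0.9  1.1]
```

View pics/c8.png

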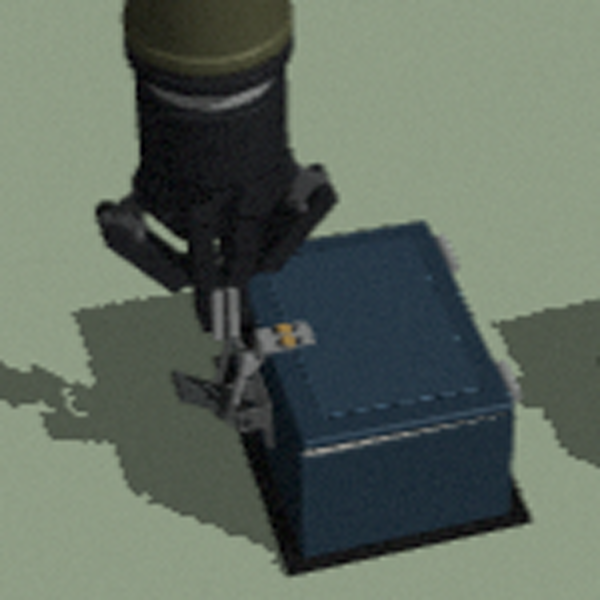

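Request:
servo_tool:
  linear:
    - [0,-2,0]
    - [0,-2,0]
  twist: [0,0]
  hand: [1,1]

```text
clock: 7.2
tool_pos: [0.5931, -0.1055, 0.1341]
orientation: [3.098, 0.488, -0.001]
ft_force: [0.4, -0.2, 0.0]
finger_gap: -0.0
```

```bash
python3 go.py -81 -2 133
```

```text
t 7.2 tray [-77.6  -0.9 134.1] yaw 17.9 gap -0.0004276529992613624
F tray [-0.3  -0.29  0.03] j [ 0.35  0.6  -0.35  1.72  0.26  0.87 -1.37]
tool shift [1.1 3.4 1.1]
```

Request:
servo_tool:
  linear:
    - [0,-1.5,0]
    - [0,-1.5,0]
  twist: [0,0]
  hand: [1,1]

```text
clock: 7.45
tool_pos: [0.5921, -0.1025, 0.1341]
orientation: [3.098, 0.488, -0.001]
ft_force: [0.8, 0.4, -0.2]
finger_gap: -0.003
```

```bash
python3 go.py -81 -2 133; python3 - <<'E'
from h import *
im=bot.read_camera('scene')
cv2.imwrite("pics/c9.png",cv2.resize(im[200:280,250:330],None,fx=7,fy=7,interpolation=cv2.INTER_CUBIC))
E
```

```text
t 7.45 tray [-74.4  -0.9 134.1] yaw 17.9 gap -0.0025838989597675222
F tray [ 0.1  -0.89 -0.16] j [ 0.35  0.6  -0.35  1.72  0.26  0.87 -1.38]
tool shift [1.1 6.6 1.1]
```

View pics/c9.png

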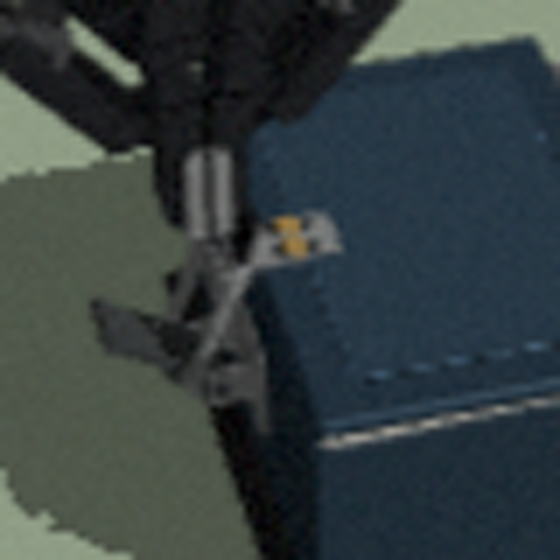

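Request:
servo_tool:
  linear:
    - [0,-1.5,0]
    - [0,-1.5,0]
  twist: [0,0]
  hand: [1,1]

```text
clock: 7.75
tool_pos: [0.5913, -0.1002, 0.1341]
orientation: [3.097, 0.487, -0.0]
ft_force: [0.8, -4.8, -1.0]
finger_gap: -0.002
```

```bash
python3 go.py -81 -2 133; python3 snap.py w4
```

```text
t 7.75 tray [-71.9  -0.9 134.1] yaw 17.88 gap -0.0023299300988821876
F tray [-4.84  0.73 -0.99] j [ 0.34  0.59 -0.35  1.73  0.26  0.86 -1.38]
tool shift [1.1 9.1 1.1]
7.75 [ 0.59133297 -0.10019933  0.13406986] 17.878879545341523 [ 0.75244845 -4.83715464 -0.98734343]
```

View pics/w4.png

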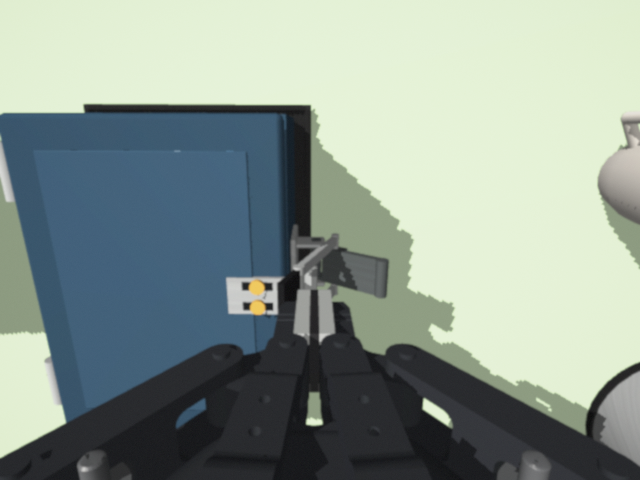

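Request:
servo_tool:
  linear:
    - [0,8,-3]
    - [0,0,-14]
    - [0,0,-10]
    - [0,-10,0]
    - [1,-7,0]
    - [0,0,0]
  twist: [0,0,0.2,0.2,0,0]
  hand: [1,1,1,1,1,1]

```text
clock: 8.55
tool_pos: [0.5893, -0.0884, 0.1637]
orientation: [3.1, 0.478, 0.001]
ft_force: [-0.5, -1.6, 0.6]
finger_gap: -0.004
```

```bash
python3 go.py -62 -2 146; python3 snap.py w5; python3 - <<'E'
from h import *
im=bot.read_camera('scene')
cv2.imwrite("pics/c10.png",cv2.resize(im[180:280,240:340],None,fx=6,fy=6,interpolation=cv2.INTER_CUBIC))
E
```

```text
t 8.55 tray [-60.1  -2.4 163.7] yaw 17.53 gap -0.0037341076779508803
F tray [-1.41  0.94  0.65] j [ 0.33  0.56 -0.36  1.7   0.24  0.92 -1.39]
tool shift [-0.4  1.8 17.7]
8.55 [ 0.58930676 -0.08843397  0.16371158] 17.530828741393414 [-0.47845185 -1.62297887  0.64500457]
```

View pics/w5.png

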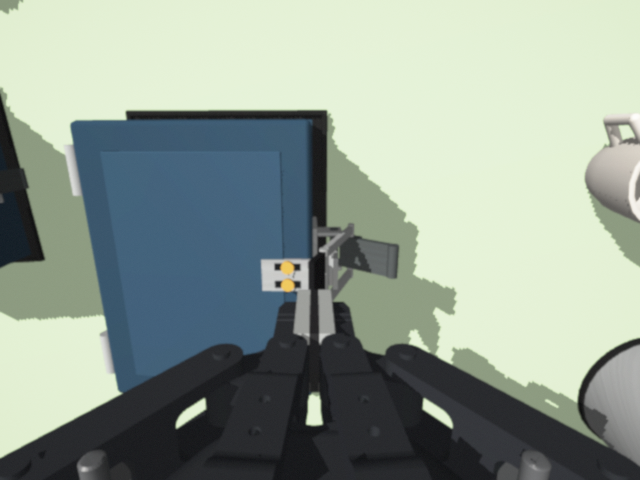

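View pics/c10.png

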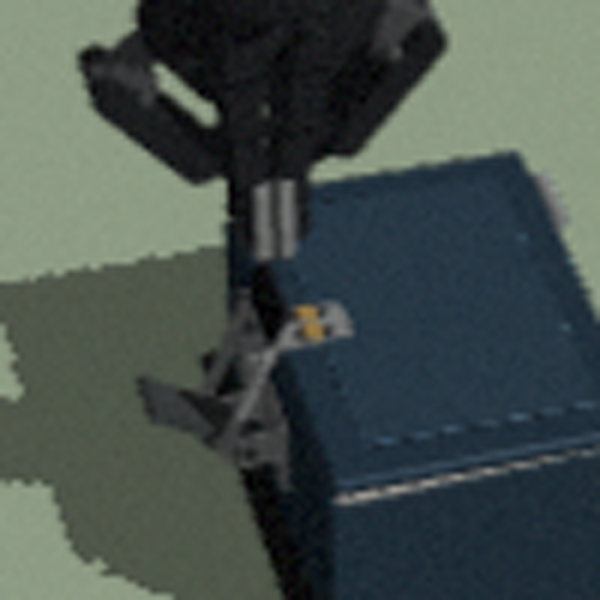

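Request:
servo_tool:
  linear:
    - [0,1,6]
    - [0,1,6]
    - [0,0,4]
    - [0,0,2]
  twist: [0,0,0,0]
  hand: [1,1,1,1]

```text
clock: 9.15
tool_pos: [0.5896, -0.0924, 0.1433]
orientation: [3.1, 0.475, -0.002]
ft_force: [-0.1, -0.0, -0.7]
finger_gap: 0.0
```

```bash
python3 go.py -62 -2 132
```

```text
t 9.15 tray [-64.   -1.6 143.3] yaw 17.42 gap 0.00047224748043028016
F tray [-0.01  0.11 -0.7 ] j [ 0.33  0.58 -0.35  1.72  0.26  0.88 -1.4 ]
tool shift [ 0.5 -2.  11.3]
```

Request:
servo_tool:
  linear:
    - [0,-0.5,1.5]
    - [0,0,1.5]
  twist: [0,0]
  hand: [1,1]

```text
clock: 9.4
tool_pos: [0.5897, -0.0919, 0.1407]
orientation: [3.1, 0.474, -0.001]
ft_force: [-2.5, 0.7, 7.4]
finger_gap: 0.001
```

Request:
servo_tool:
  linear:
    - [0,0,1.5]
  twist: [0]
  hand: [1]

```text
clock: 9.52
tool_pos: [0.5898, -0.0918, 0.1399]
orientation: [3.1, 0.475, -0.0]
ft_force: [-2.5, 1.0, 6.4]
finger_gap: -0.005
```

Request:
servo_tool:
  linear:
    - [0,0,1.5]
  twist: [0]
  hand: [1]

```text
clock: 9.65
tool_pos: [0.5898, -0.0917, 0.1393]
orientation: [3.099, 0.475, 0.001]
ft_force: [-2.3, 0.9, 7.0]
finger_gap: -0.002
```

Request:
servo_tool:
  linear:
    - [0,0,1.8]
    - [0,0,1.8]
  twist: [0,0]
  hand: [1,1]

```text
clock: 9.9
tool_pos: [0.5899, -0.0921, 0.1379]
orientation: [3.098, 0.474, 0.003]
ft_force: [-3.2, 0.0, 9.2]
finger_gap: 0.001
```

```bash
python3 go.py; python3 snap.py w6; python3 - <<'E'
from h import *
im=bot.read_camera('scene')
cv2.imwrite("pics/c11.png",cv2.resize(im[200:280,250:330],None,fx=7,fy=7,interpolation=cv2.INTER_CUBIC))
im=cv2.imread('pics/w6.png')[180:330,250:450]
cv2.imwrite("pics/c12.png",cv2.resize(im,None,fx=4,fy=4,interpolation=cv2.INTER_CUBIC))
E
```

```text
t 9.9 tray [-63.8  -1.9 137.9] yaw 17.4 gap 0.0005538933136709831
F tray [1.02 3.09 9.16] j [ 0.33  0.59 -0.35  1.73  0.26  0.87 -1.4 ]
9.9 [ 0.58992707 -0.0920697   0.13785059] 17.39806460749645 [-3.24846103  0.04721261  9.1637247 ]
```

View pics/c11.png

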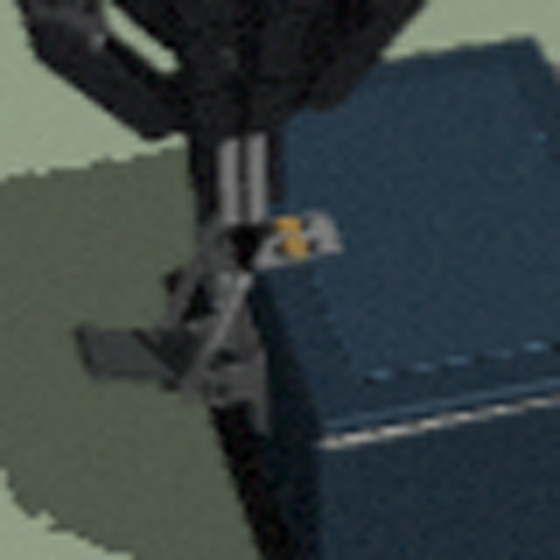

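View pics/c12.png

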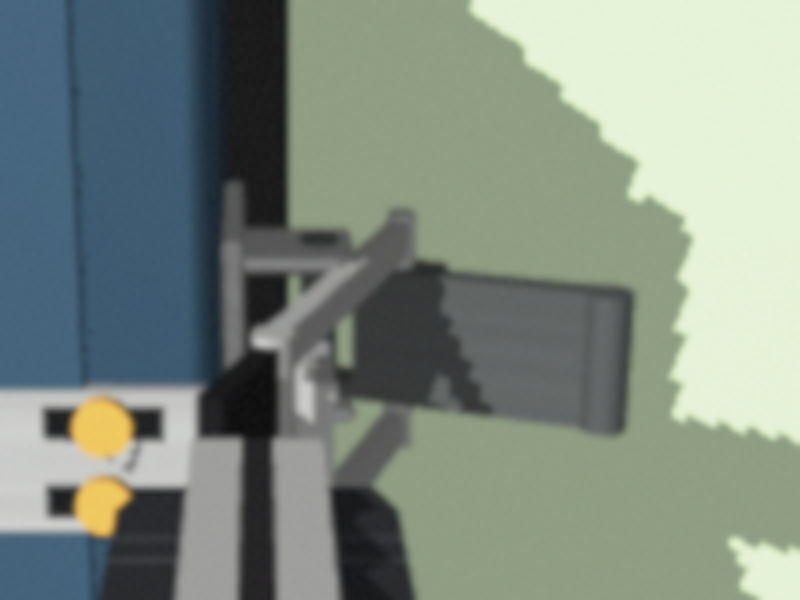

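Request:
servo_tool:
  linear:
    - [0,0,1.8]
    - [0,0,1.8]
  twist: [0,0]
  hand: [1,1]

```text
clock: 10.25
tool_pos: [0.59, -0.0927, 0.1365]
orientation: [3.096, 0.473, 0.005]
ft_force: [-2.8, -0.5, 9.4]
finger_gap: 0.003
```

Request:
servo_tool:
  linear:
    - [0,0,1.8]
    - [0,0,1.8]
  twist: [0,0]
  hand: [1,1]

```text
clock: 10.5
tool_pos: [0.5902, -0.0932, 0.1352]
orientation: [3.094, 0.472, 0.008]
ft_force: [-3.7, -1.9, 9.1]
finger_gap: -0.003
```

Request:
servo_tool:
  linear:
    - [0,0,1.8]
  twist: [0]
  hand: [1]

```text
clock: 10.62
tool_pos: [0.5902, -0.0935, 0.1346]
orientation: [3.093, 0.471, 0.009]
ft_force: [-3.3, -0.7, 8.1]
finger_gap: 0.005
```

Request:
servo_tool:
  linear:
    - [0,0,1.8]
    - [0,0,1.8]
  twist: [0,0]
  hand: [1,1]

```text
clock: 10.88
tool_pos: [0.5904, -0.0941, 0.1333]
orientation: [3.092, 0.47, 0.011]
ft_force: [-3.2, -0.4, 9.1]
finger_gap: 0.003
```

Request:
servo_tool:
  linear:
    - [0,0,1.8]
  twist: [0]
  hand: [1]

```text
clock: 11.0
tool_pos: [0.5905, -0.0943, 0.1327]
orientation: [3.091, 0.47, 0.012]
ft_force: [-4.1, 0.4, 8.7]
finger_gap: -0.005
```

Request:
servo_tool:
  linear:
    - [0,0,1.8]
  twist: [0]
  hand: [1]

```text
clock: 11.12
tool_pos: [0.5905, -0.0946, 0.1321]
orientation: [3.09, 0.469, 0.013]
ft_force: [-3.3, 0.1, 9.7]
finger_gap: -0.001
```

```bash
python3 go.py; python3 snap.py w7; python3 - <<'E'
from h import *
im=cv2.imread('pics/w7.png')[180:330,250:450]
cv2.imwrite("pics/c13.png",cv2.resize(im,None,fx=4,fy=4,interpolation=cv2.INTER_CUBIC))
E
```

```text
t 11.12 tray [-66.4  -1.8 132.1] yaw 17.28 gap -0.0005967084338124948
F tray [1.11 3.09 9.71] j [ 0.33  0.59 -0.34  1.74  0.27  0.84 -1.41]
11.125 [ 0.59054708 -0.09461437  0.13209105] 17.276618846780178 [-3.27901371  0.13693759  9.70513677]
```

View pics/c13.png

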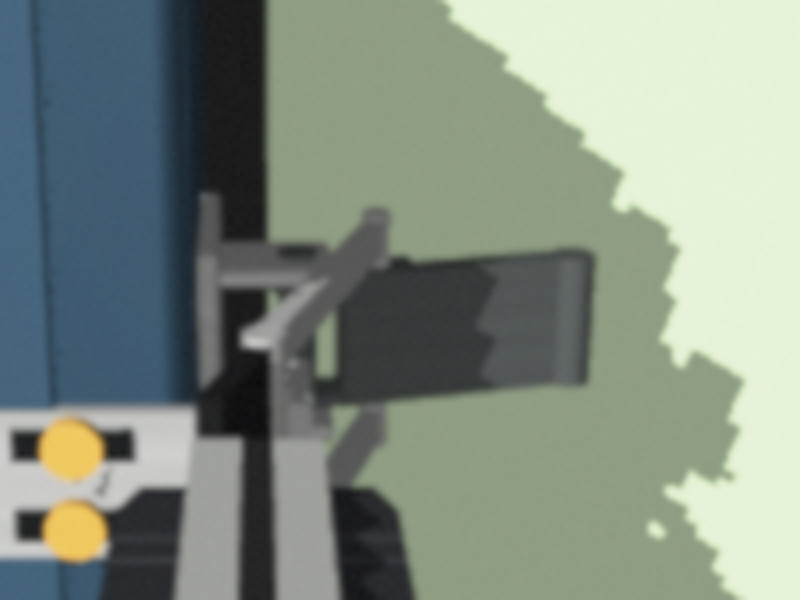

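Request:
servo_tool:
  linear:
    - [0,0,1.8]
  twist: [0]
  hand: [1]

```text
clock: 11.3
tool_pos: [0.5906, -0.0948, 0.1315]
orientation: [3.089, 0.469, 0.015]
ft_force: [-3.6, -0.3, 9.9]
finger_gap: 0.0
```

Request:
servo_tool:
  linear:
    - [0,0,1.8]
  twist: [0]
  hand: [1]

```text
clock: 11.42
tool_pos: [0.5907, -0.0949, 0.1311]
orientation: [3.088, 0.469, 0.016]
ft_force: [-4.8, 0.2, 13.3]
finger_gap: -0.004
```

Request:
servo_tool:
  linear:
    - [0,0,1.8]
  twist: [0]
  hand: [1]

```text
clock: 11.55
tool_pos: [0.5907, -0.0949, 0.131]
orientation: [3.087, 0.468, 0.017]
ft_force: [-4.5, 0.6, 14.6]
finger_gap: 0.0
```

Request:
servo_tool:
  linear:
    - [0,0,1.8]
  twist: [0]
  hand: [1]

```text
clock: 11.68
tool_pos: [0.5907, -0.0949, 0.131]
orientation: [3.086, 0.468, 0.019]
ft_force: [-4.9, 0.5, 14.4]
finger_gap: 0.002
```

Request:
servo_tool:
  linear:
    - [0,0,1.8]
  twist: [0]
  hand: [1]

```text
clock: 11.8
tool_pos: [0.5907, -0.0949, 0.131]
orientation: [3.086, 0.468, 0.02]
ft_force: [-5.9, 0.3, 14.6]
finger_gap: 0.001
```

Request:
servo_tool:
  linear:
    - [0,0,-15]
    - [0,0,-25]
    - [-40,20,-25]
    - [-40,30,-25]
    - [0,0,0]
  twist: [0,0,0,0,0]
  hand: [1,1,0,0,0]

```text
clock: 12.42
tool_pos: [0.5276, -0.1658, 0.2271]
orientation: [3.084, 0.471, 0.026]
ft_force: [0.4, -0.5, 0.8]
finger_gap: 0.638
```

```bash
python3 go.py; python3 snap.py w8; python3 - <<'E'
from h import *
im=cv2.imread('pics/w8.png')[120:330,160:440]
cv2.imwrite("pics/c14.png",cv2.resize(im,None,fx=2.8,fy=2.8,interpolation=cv2.INTER_CUBIC))
im=bot.read_camera('scene')
cv2.imwrite("pics/c15.png",cv2.resize(im[200:300,250:350],None,fx=6,fy=6,interpolation=cv2.INTER_CUBIC))
E
```

```text
t 12.43 tray [-115.5   79.6  227.1] yaw 17.38 gap 0.6377975525200187
F tray [-0.6  -0.27  0.8 ] j [ 0.51  0.42 -0.38  1.75  0.2   0.98 -1.21]
12.425 [ 0.52760149 -0.16581273  0.22708328] 17.37641865264643 [ 0.43451847 -0.49517368  0.79921276]
```

View pics/c14.png

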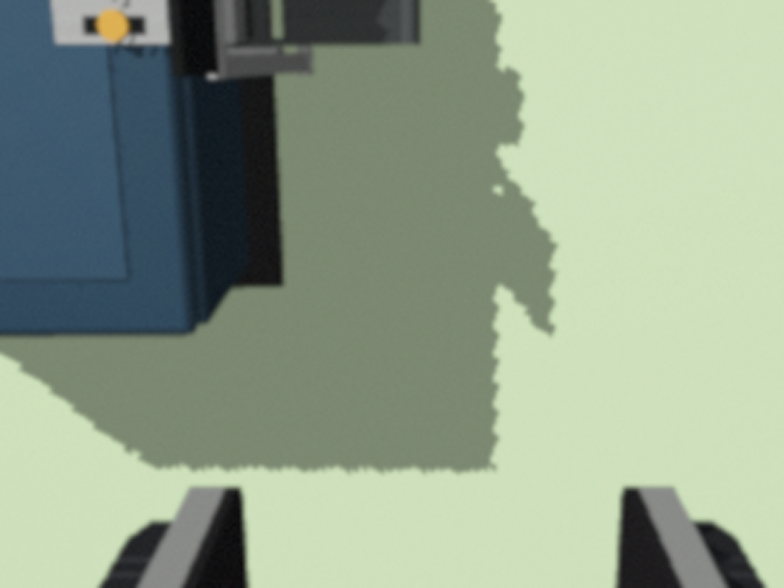

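View pics/c15.png

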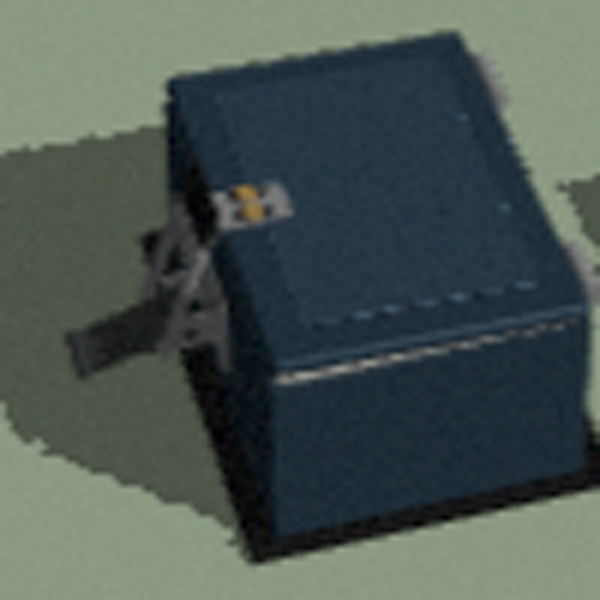

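```bash
python3 - <<'E'
from h import *
for n,uv,z in [('side',(308,352),.1),('scene',(143,218),.1),('side',(384,325),.05),('side',(250,372),.0),('scene',(189,283),.05)]: 
    P=onz(n,uv,z); print(n,uv,P,w2t(P)*1000)
o=bot.get_obs(); print(R.from_rotvec(o['orientation']).as_matrix().round(4))
E
```

```text
side (308, 352) [ 0.5330727  -0.39042762  0.1       ] [-331.47321321  141.52756552  100.        ]
scene (143, 218) [ 0.54495968 -0.41183402  0.1       ] [-355.45475301  136.58591658  100.        ]
side (384, 325) [ 0.69769345 -0.29068876  0.05      ] [-285.5266852   -45.38618379   50.        ]
side (250, 372) [ 0.40829269 -0.36779835  0.        ] [-272.56513311  253.83060815    0.        ]
scene (189, 283) [ 0.69208613 -0.28921821  0.05      ] [-282.44661291  -40.47520311   50.        ]
[[ 0.9528  0.3031  0.019 ]
 [ 0.3034 -0.9527 -0.016 ]
 [ 0.0133  0.021  -0.9997]]
```

Request:
servo_tool:
  linear:
    - [0,0,0]
    - [0,0,0]
    - [0,0,0]
    - [0,0,0]
    - [0,0,0]
    - [0,0,0]
    - [0,0,0]
    - [0,0,0]
  twist: [10,10,10,10,10,10,10,0]
  hand: [0,0,0,0,0,0,0,0]

```text
clock: 13.52
tool_pos: [0.5342, -0.1471, 0.2204]
orientation: [-2.807, 1.41, -0.025]
ft_force: [-0.2, 0.6, -0.4]
finger_gap: 1.002
```

```bash
python3 go.py -133 42 120; python3 -c "
from h import *
print(R.from_rotvec(bot.get_obs()['orientation']).as_matrix().round(4))"
```

```text
t 13.53 tray [-99.6  67.7 220.4] yaw -53.35 gap 1.0020133400660047
F tray [ 0.67 -0.01 -0.35] j [ 0.27  0.41 -0.07  1.75  0.04  0.96 -2.32]
tool shift [ 38.6 -12.5 101.1]
[[ 0.5968 -0.8022  0.0143]
 [-0.8023 -0.5969 -0.0067]
 [ 0.0139 -0.0075 -0.9999]]
```

Request:
servo_tool:
  linear:
    - [20,-6,10]
    - [19,-6,25]
    - [0,0,33]
    - [0,0,33]
    - [0,0,0]
  twist: [-0.4,-0.3,0,0,0]
  hand: [0,0,0,0,0]

```text
clock: 14.15
tool_pos: [0.5727, -0.1663, 0.116]
orientation: [-2.834, 1.348, -0.023]
ft_force: [0.7, 0.6, 0.7]
finger_gap: 0.995
```

```bash
python3 go.py -133 42 70; python3 snap.py w9; python3 - <<'E'
from h import *
im=bot.read_camera('scene')
cv2.imwrite("pics/c16.png",cv2.resize(im[150:300,200:350],None,fx=4,fy=4,interpolation=cv2.INTER_CUBIC))
E
```

```text
t 14.15 tray [-129.4   36.7  116. ] yaw -50.87 gap 0.9946288411007621
F tray [ 0.36 -0.8   0.7 ] j [ 0.29  0.59 -0.08  1.77  0.06  0.77 -2.27]
tool shift [ 0.8  6.7 46. ]
14.15 [ 0.57268233 -0.16628812  0.11604544] -50.87285340411205 [0.65660359 0.58117795 0.69682714]
```

View pics/w9.png

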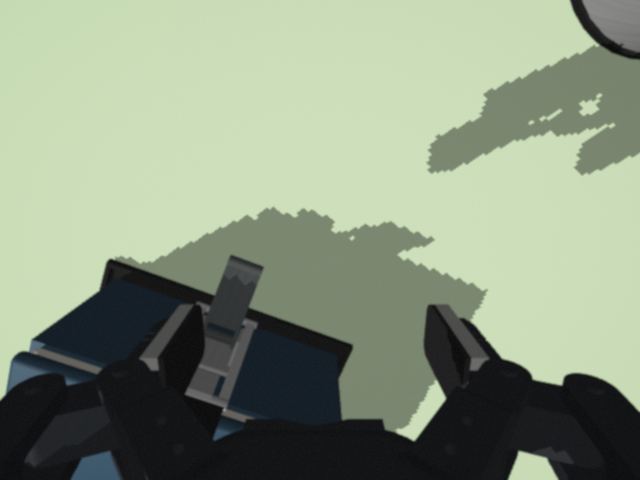

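View pics/c16.png

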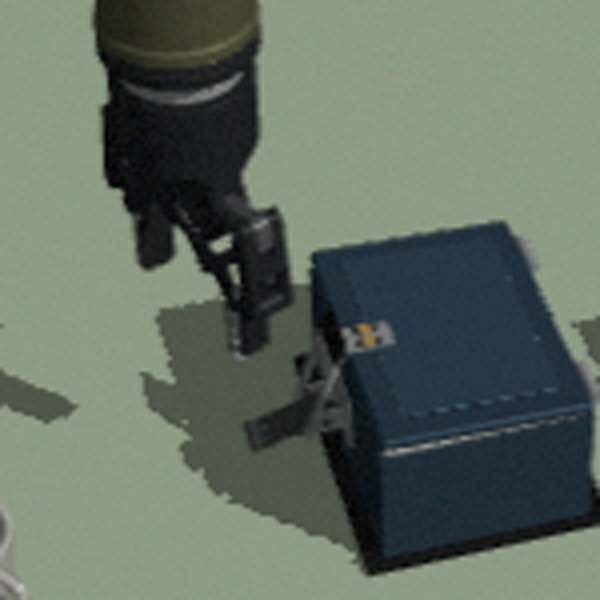

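Request:
servo_tool:
  linear:
    - [1,7,15]
    - [0,0,20]
    - [0,0,8]
    - [0,0,0]
  twist: [0.9,0.8,0,0]
  hand: [0,0,0,0]

```text
clock: 14.75
tool_pos: [0.5719, -0.1739, 0.0778]
orientation: [-2.811, 1.391, -0.041]
ft_force: [-0.2, 0.2, -0.5]
finger_gap: 0.997
```

```bash
python3 go.py -133 42 55; python3 snap.py w10; python3 - <<'E'
from h import *
im=bot.read_camera('scene')
cv2.imwrite("pics/c17.png",cv2.resize(im[200:300,220:320],None,fx=6,fy=6,interpolation=cv2.INTER_CUBIC))
E
```

```text
t 14.75 tray [-136.4   39.7   77.8] yaw -52.68 gap 0.9966133552677537
F tray [ 0.2   0.1  -0.51] j [ 0.29  0.64 -0.06  1.81  0.06  0.67 -2.29]
tool shift [-4.5  1.3 22.7]
14.75 [ 0.57187582 -0.17388057  0.07778034] -52.67560818056308 [-0.15260549  0.16026865 -0.51067241]
```

View pics/w10.png

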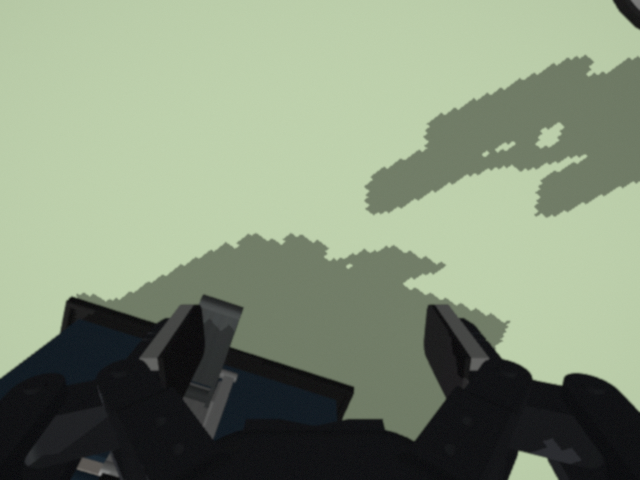

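View pics/c17.png

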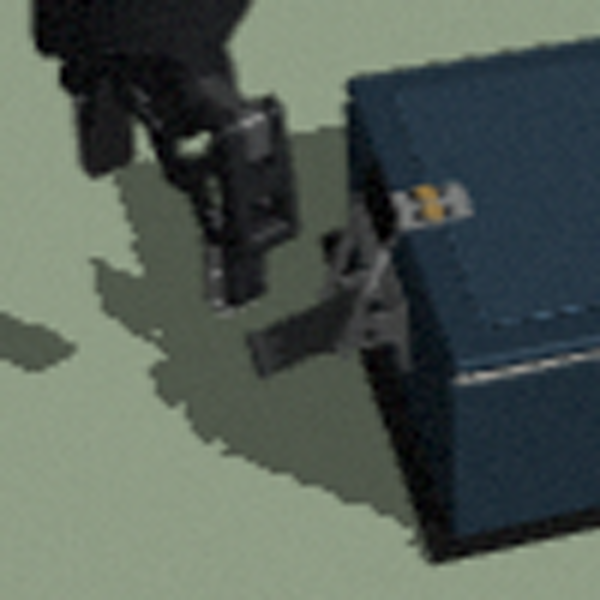

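```bash
python3 - <<'E'
from h import *; import pickle
o=pickle.load(open('pics/w10.pkl','rb')); Rm=R.from_rotvec(o['orientation']).as_matrix()
for xt in (-.011,.011):
  for yt in (-.0425,-.05,-.057):
    P=o['tool_pos']+Rm@np.array([xt,yt,.010]); print(xt,yt,w2t(P)*1000,(proj('scene',P)-[220,200])*6,proj('wrist',P,o))
# lever tip corners: out 52, up 34..
for y in (-12,8):
    P=t2w(np.array([-60-53,y-0,35])/1000); print('lever',y,(proj('scene',P)-[220,200])*6,proj('wrist',P,o))
E
```

```text
-0.011 -0.0425 [-111.74819387    3.31828784   68.25111743] [256.47423472 283.49805796] [210.66377835 347.34858111]
-0.011 -0.05 [-109.19021998   -3.73092955   68.37482586] [267.42994573 294.94079931] [192.0072767  347.35185943]
-0.011 -0.057 [-106.80277769  -10.31019911   68.49028706] [277.72552362 305.69406167] [174.5949958  347.35491912]
0.011 -0.0425 [-132.42666826   -4.17717369   68.71882844] [205.67619812 307.4669595 ] [206.14651685 297.30793742]
0.011 -0.05 [-129.86869437  -11.22639108   68.84253687] [216.53857874 319.08721188] [186.67661712 297.31206291]
0.011 -0.057 [-127.48125207  -17.80566064   68.95799808] [226.74701132 330.00789006] [168.50520512 297.31591327]
lever -12 [267.13283901 374.97948506] [200.26365903 298.08769798]
lever 8 [255.44768149 337.9068872 ] [239.78054253 311.26152303]
```

Request:
servo_tool:
  linear:
    - [-3,-1,8]
    - [0,0,10]
    - [0,0,3]
    - [0,0,2]
  twist: [0,0,0,0]
  hand: [0,0,0,0]

```text
clock: 15.35
tool_pos: [0.5725, -0.1708, 0.0548]
orientation: [-2.81, 1.39, -0.046]
ft_force: [-0.1, -1.1, 0.6]
finger_gap: 0.997
```

```bash
cat > lev.py <<'E'
from h import *
import sys
o=bot.get_obs(); Rm=R.from_rotvec(o['orientation']).as_matrix()
c=w2t(o['tool_pos']+Rm@np.array([-.011,-.050,.010]))*1000
y=tray()[1]; f=o['ft_force']; F=[np.cos(y)*f[0]+np.sin(y)*f[1],-np.sin(y)*f[0]+np.cos(y)*f[1],f[2]]
bx=-60
out=bx-c[0]; up=c[2]; d=np.array([out-14,49-up]); r=np.hypot(*d)
# contact 3mm off line: angle
rr=np.sqrt(max(r*r-9,0)); th=np.arctan2(d[0],d[1])-np.arctan2(3,rr)
print('t',round(o['clock'],2),'out %.1f y %.1f up %.1f r %.1f th %.3f'%(out,c[1],up,rr,th),'F',np.round(F,1))
Fi=np.array([F[0],F[2]]); # lever tangential
Q=lambda th,r:np.array([bx-(14+r*np.sin(th)+3*np.cos(th)),49-r*np.cos(th)+3*np.sin(th)])
tgt=(float(sys.argv[1]),float(sys.argv[2])) if len(sys.argv)>2 else None
if tgt:
    q=Q(*tgt); dx=q[0]-c[0]; dz=q[1]-c[2]; dy=(-4-c[1])
    yy=tray()[1]; w=np.array([np.cos(yy)*dx-np.sin(yy)*dy,np.sin(yy)*dx+np.cos(yy)*dy,dz])
    print('tray d',np.round([dx,dy,dz],1),'tool',np.round(Rm.T@w,1))
E
python3 lev.py 1.1 34
```

```text
t 15.35 out 46.4 y -5.2 up 45.5 r 32.5 th 1.370 F [-1.1  0.4  0.6]
tray d [ 0.8  1.2 -9.2] tool [-1.4  1.1  9.2]
```

Request:
servo_tool:
  linear:
    - [-1,1,2.5]
    - [0,0,2.5]
    - [0,0,2]
  twist: [0,0,0]
  hand: [0,0,0]

```text
clock: 15.72
tool_pos: [0.5713, -0.1708, 0.0475]
orientation: [-2.81, 1.39, -0.046]
ft_force: [-0.9, -0.1, 2.0]
finger_gap: 0.998
```

```bash
python3 lev.py 1.0 34
```

```text
t 15.72 out 46.1 y -4.1 up 38.1 r 33.7 th 1.155 F [0.2 0.9 2. ]
tray d [ 1.8  0.1 -5. ] tool [-1.9 -0.4  4.9]
```

Request:
servo_tool:
  linear:
    - [-0.9,-0.3,2]
    - [-0.9,-0.3,2]
  twist: [0,0]
  hand: [0,0]

```text
clock: 15.98
tool_pos: [0.571, -0.1697, 0.0439]
orientation: [-2.81, 1.391, -0.048]
ft_force: [-1.6, -1.0, 4.3]
finger_gap: 1.001
```

```bash
python3 lev.py 0.95 34
```

```text
t 15.97 out 45.0 y -4.2 up 34.5 r 34.0 th 1.046 F [-0.5  1.8  4.3]
tray d [ 1.6  0.2 -2.9] tool [-1.6 -0.3  2.8]
```

Request:
servo_tool:
  linear:
    - [-1.2,-0.4,2]
    - [-1.2,-0.4,2]
  twist: [0,0]
  hand: [0,0]

```text
clock: 16.23
tool_pos: [0.5706, -0.1682, 0.0404]
orientation: [-2.81, 1.393, -0.051]
ft_force: [-1.5, -1.7, 6.1]
finger_gap: 0.999
```

```bash
python3 lev.py 0.85 34
```

```text
t 16.23 out 43.4 y -4.3 up 31.0 r 34.4 th 0.936 F [-1.2  2.   6.1]
tray d [ 1.9  0.3 -2.2] tool [-2.  -0.3  2.2]
```

Request:
servo_tool:
  linear:
    - [-1.7,-0.5,2]
    - [-1.7,-0.5,2]
  twist: [0,0]
  hand: [0,0]

```text
clock: 16.48
tool_pos: [0.57, -0.1663, 0.0371]
orientation: [-2.809, 1.395, -0.055]
ft_force: [-2.4, -2.3, 6.3]
finger_gap: 1.0
```

```bash
python3 lev.py 0.75 34
```

```text
t 16.48 out 41.6 y -4.3 up 27.7 r 34.7 th 0.829 F [-1.4  3.   6.3]
tray d [ 2.3  0.3 -1.6] tool [-2.3 -0.4  1.5]
```

Request:
servo_tool:
  linear:
    - [-1.8,-0.5,1.8]
    - [-1.8,-0.5,1.8]
  twist: [0,0]
  hand: [0,0]

```text
clock: 16.73
tool_pos: [0.5694, -0.1646, 0.0345]
orientation: [-2.809, 1.398, -0.06]
ft_force: [-1.7, -2.9, 8.0]
finger_gap: 1.005
```

```bash
python3 lev.py 0.65 34
```

```text
t 16.73 out 39.9 y -4.3 up 25.1 r 35.1 th 0.741 F [-2.3  2.5  8. ]
tray d [ 2.9  0.3 -1.4] tool [-2.9 -0.7  1.3]
```

Request:
servo_tool:
  linear:
    - [-2.1,-0.6,1.5]
    - [-2.1,-0.6,1.5]
  twist: [0,0]
  hand: [0,0]

```text
clock: 16.98
tool_pos: [0.5688, -0.163, 0.0326]
orientation: [-2.808, 1.402, -0.067]
ft_force: [-1.5, -3.2, 6.7]
finger_gap: 1.001
```

```bash
python3 lev.py 0.55 34; python3 - <<'E'
from h import *
o=bot.get_obs(); print(R.from_rotvec(o['orientation']).as_matrix()[:,2].round(4))
im=bot.read_camera('scene')
cv2.imwrite("pics/c18.png",cv2.resize(im[190:300,220:330],None,fx=5.4,fy=5.4,interpolation=cv2.INTER_CUBIC))
E
```

```text
t 16.98 out 38.4 y -4.4 up 23.2 r 35.3 th 0.673 F [-2.6  2.4  6.7]
tray d [ 4.   0.4 -1.7] tool [-4.  -1.   1.5]
[ 0.0392 -0.0172 -0.9991]
```

View pics/c18.png

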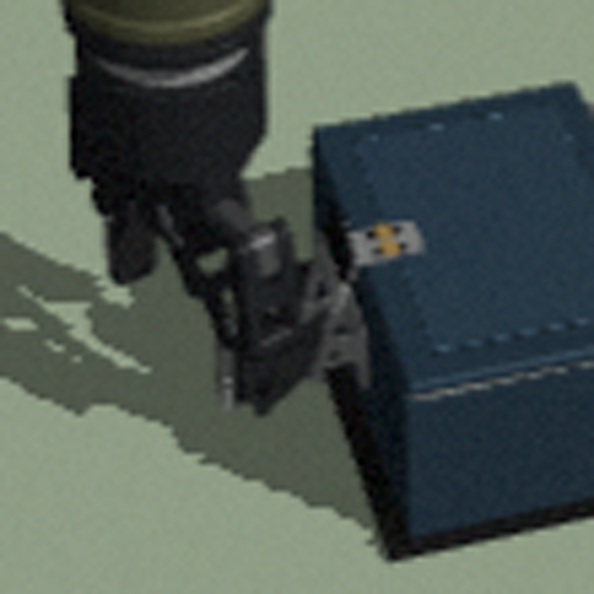

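Request:
servo_tool:
  linear:
    - [-2.4,-0.7,1.3]
    - [-2.4,-0.7,1.3]
  twist: [0,0]
  hand: [0,0]

```text
clock: 17.27
tool_pos: [0.5682, -0.1614, 0.031]
orientation: [-2.807, 1.408, -0.075]
ft_force: [-1.5, -4.5, 6.0]
finger_gap: 1.001
```

```bash
python3 lev.py 0.5 35
```

```text
t 17.27 out 36.8 y -4.3 up 21.6 r 35.5 th 0.611 F [-3.9  2.7  6. ]
tray d [ 3.4  0.3 -1.9] tool [-3.4 -0.8  1.8]
```

Request:
servo_tool:
  linear:
    - [-2.6,-0.7,1.2]
    - [-2.6,-0.7,1.2]
  twist: [0,0]
  hand: [0,0]

```text
clock: 17.52
tool_pos: [0.5676, -0.16, 0.0298]
orientation: [2.803, -1.412, 0.084]
ft_force: [-1.5, -4.0, 5.9]
finger_gap: 0.995
```

```bash
python3 lev.py 0.4 35
```

```text
t 17.52 out 35.5 y -4.3 up 20.4 r 35.7 th 0.561 F [-3.3  2.6  5.9]
tray d [ 5.1  0.3 -2.4] tool [-5.1 -1.3  2.2]
```

Request:
servo_tool:
  linear:
    - [-4,-1.2,1.4]
    - [-4,-1.2,1.4]
  twist: [0,0]
  hand: [0,0]

```text
clock: 17.77
tool_pos: [0.5665, -0.157, 0.0277]
orientation: [2.797, -1.418, 0.095]
ft_force: [1.4, -6.6, 2.1]
finger_gap: 1.0
```

```bash
python3 lev.py 0.4 35;python3 - <<'E'
from h import *
o=bot.get_obs(); print(R.from_rotvec(o['orientation']).as_matrix()[:,2].round(4))
E
```

```text
t 17.77 out 32.7 y -4.3 up 18.3 r 35.8 th 0.462 F [-6.7  0.6  2.1]
tray d [ 2.3  0.3 -0.4] tool [-2.3 -0.4  0.2]
[ 0.0518 -0.031  -0.9982]
```

Request:
servo_tool:
  linear:
    - [-3.5,-1,0.6]
    - [-3.5,-1,0.6]
  twist: [0,0]
  hand: [0,0]

```text
clock: 18.02
tool_pos: [0.5657, -0.1554, 0.0269]
orientation: [2.79, -1.425, 0.106]
ft_force: [1.6, -6.9, 0.4]
finger_gap: 1.001
```

```bash
python3 lev.py 0.3 35;python3 - <<'E'
from h import *
im=bot.read_camera('scene')
cv2.imwrite("pics/c19.png",cv2.resize(im[190:300,220:330],None,fx=5.4,fy=5.4,interpolation=cv2.INTER_CUBIC))
im=bot.read_camera('side')
cv2.imwrite("pics/c20.png",cv2.resize(im[170:290,260:380],None,fx=5,fy=5,interpolation=cv2.INTER_CUBIC))
E
```

```text
t 18.02 out 31.2 y -4.2 up 17.4 r 35.8 th 0.414 F [-7.1  0.5  0.4]
tray d [ 4.   0.2 -0.9] tool [-3.9 -1.   0.7]
```

View pics/c19.png

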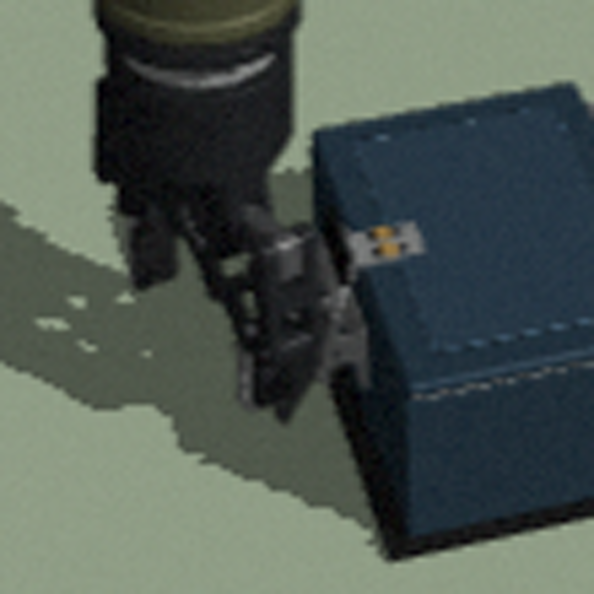

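View pics/c20.png

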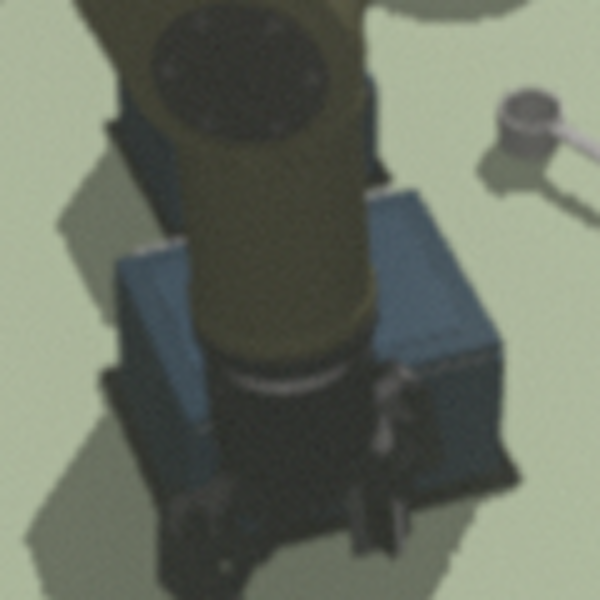

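Request:
servo_tool:
  linear:
    - [-4,-1.1,0.6]
    - [-4,-1.1,0.6]
  twist: [0,0]
  hand: [0,0]

```text
clock: 18.38
tool_pos: [0.5645, -0.1527, 0.0255]
orientation: [2.783, -1.431, 0.115]
ft_force: [2.3, -6.4, -1.0]
finger_gap: 1.002
```

```bash
python3 lev.py 0.25 35
```

```text
t 18.38 out 28.5 y -4.1 up 16.0 r 35.9 th 0.331 F [-6.8 -0.3 -1. ]
tray d [ 3.   0.1 -0.2] tool [-2.8 -0.8 -0. ]
```

Request:
servo_tool:
  linear:
    - [-4,-1.1,0.6]
    - [-4,-1.1,0.6]
  twist: [0,0]
  hand: [0,0]

```text
clock: 18.62
tool_pos: [0.5632, -0.1489, 0.0238]
orientation: [2.777, -1.437, 0.124]
ft_force: [2.5, -5.0, -2.1]
finger_gap: 1.0
```

```bash
python3 lev.py 0.2 35
```

```text
t 18.62 out 24.8 y -4.1 up 14.3 r 36.2 th 0.218 F [-5.5 -1.  -2.1]
tray d [0.9 0.1 1. ] tool [-0.8 -0.2 -1.1]
```

Request:
servo_tool:
  linear:
    - [-3,-0.8,-0.5]
    - [-3,-0.8,-0.5]
  twist: [0,0]
  hand: [0,0]

```text
clock: 18.88
tool_pos: [0.5626, -0.1472, 0.0244]
orientation: [2.771, -1.444, 0.132]
ft_force: [4.7, -9.0, -0.7]
finger_gap: 1.0
```

```bash
python3 lev.py 0.1 34;python3 - <<'E'
from h import *
im=bot.read_camera('scene')
cv2.imwrite("pics/c21.png",cv2.resize(im[190:300,220:330],None,fx=5.4,fy=5.4,interpolation=cv2.INTER_CUBIC))
E
```

```text
t 18.88 out 23.3 y -4.2 up 14.8 r 35.3 th 0.180 F [-10.   -1.8  -0.7]
tray d [2.9 0.2 0.7] tool [-2.8 -0.7 -0.9]
```

View pics/c21.png

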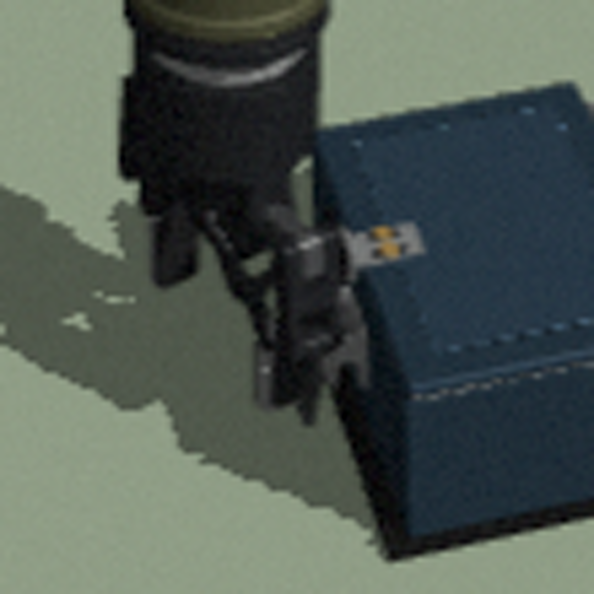

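Request:
servo_tool:
  linear:
    - [-3.5,-1.2,-0.5]
  twist: [0]
  hand: [0]

```text
clock: 19.05
tool_pos: [0.5626, -0.146, 0.0249]
orientation: [2.767, -1.448, 0.138]
ft_force: [2.1, -4.4, -0.7]
finger_gap: 1.002
```

```bash
python3 lev.py 0.1 34; python3 snap.py w11; python3 -c "
from h import *
print(bot.get_obs()['torque'])"
```

```text
t 19.05 out 22.4 y -4.6 up 15.4 r 34.5 th 0.158 F [-4.8 -0.7 -0.7]
tray d [2.  0.6 0.1] tool [-2.1 -0.  -0.3]
19.05 [ 0.56255084 -0.14604539  0.02490683] -55.30784620424265 [ 2.06834639 -4.38167956 -0.71899208]
[-1.19804123 -0.33001393 -0.52430152]
```

View pics/w11.png

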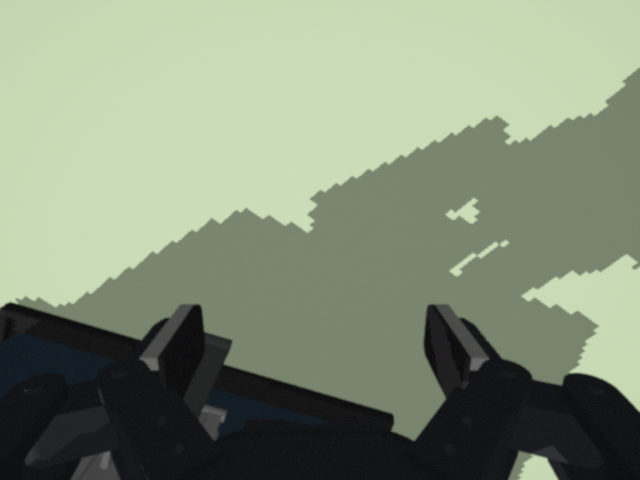

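Request:
servo_tool:
  linear:
    - [-2.5,-1,-0.3]
    - [-2.5,-1,-0.3]
  twist: [0,0]
  hand: [0,0]

```text
clock: 19.35
tool_pos: [0.5627, -0.1451, 0.0254]
orientation: [2.76, -1.455, 0.146]
ft_force: [2.5, -9.0, -2.8]
finger_gap: 0.999
```

```bash
python3 lev.py 0.05 34
```

```text
t 19.35 out 21.9 y -5.3 up 15.8 r 34.0 th 0.144 F [-9.3  0.3 -2.8]
tray d [ 3.2  1.3 -0.6] tool [-3.4  0.3  0.3]
```

Request:
servo_tool:
  linear:
    - [8,2.5,-2]
    - [15,5,-5]
    - [25,8,-20]
    - [20,5,-45]
    - [0,0,-60]
    - [0,0,-40]
    - [0,0,0]
  twist: [0,0,0,0,0,0,0]
  hand: [0,0,0,0,1,1,1]

```text
clock: 20.23
tool_pos: [0.5718, -0.2075, 0.2086]
orientation: [2.762, -1.454, 0.142]
ft_force: [-0.2, 0.6, -0.3]
finger_gap: 0.381
```

```bash
python3 go.py; python3 - <<'E'
from h import *
o=bot.get_obs(); print(R.from_rotvec(o['orientation']).as_matrix().round(3))
im=bot.read_camera('scene')
cv2.imwrite("pics/c22.png",cv2.resize(im[200:300,250:350],None,fx=6,fy=6,interpolation=cv2.INTER_CUBIC))
im=bot.read_camera('side')
cv2.imwrite("pics/c23.png",cv2.resize(im[180:290,260:370],None,fx=5.4,fy=5.4,interpolation=cv2.INTER_CUBIC))
E
```

```text
t 20.23 tray [-168.5   49.9  208.6] yaw -55.59 gap 0.3810486758802464
F tray [ 0.67 -0.05 -0.25] j [ 0.31  0.47 -0.03  1.7   0.06  0.89 -2.29]
[[ 0.563 -0.823  0.072]
 [-0.822 -0.567 -0.057]
 [ 0.088 -0.027 -0.996]]
```

View pics/c22.png

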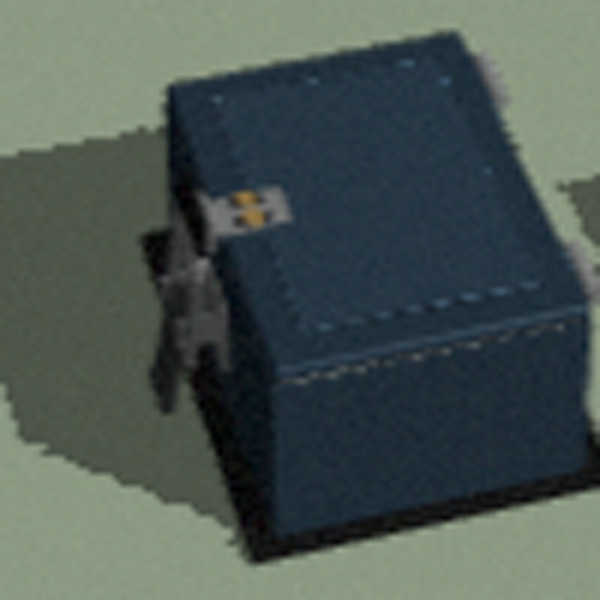

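View pics/c23.png

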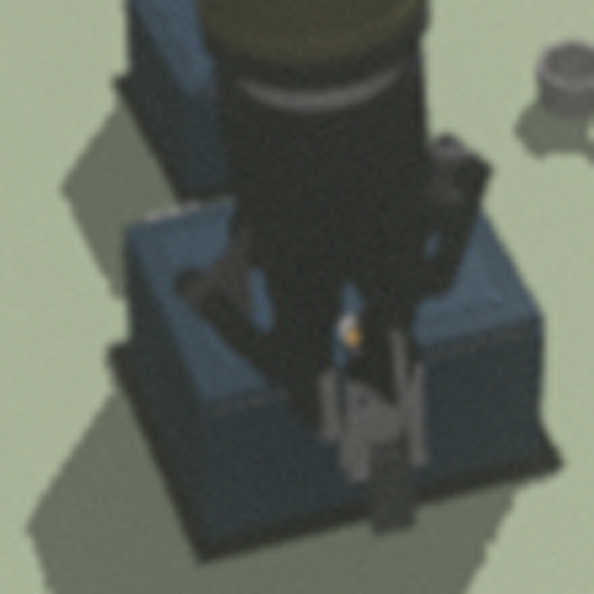

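```bash
python3 - <<'E'
from h import *
for th in (0,.1,.2,.3):
  for y in (-12,8):
    r=42; P=t2w(np.array([-60-(14+r*np.sin(th)+1.5*np.cos(th)),y,49-r*np.cos(th)])/1000)
    print(th,y,'scene',((proj('scene',P)-[250,200])*6).round(0),'side',((proj('side',P)-[260,180])*5.4).round(0))
E
python3 snap.py w12
```

```text
0 -12 scene [187. 406.] side [410. 506.]
0 8 scene [175. 369.] side [368. 517.]
0.1 -12 scene [177. 408.] side [413. 512.]
0.1 8 scene [164. 371.] side [371. 523.]
0.2 -12 scene [166. 409.] side [416. 518.]
0.2 8 scene [154. 372.] side [374. 529.]
0.3 -12 scene [156. 409.] side [419. 523.]
0.3 8 scene [143. 372.] side [377. 534.]
20.325 [ 0.57031698 -0.20684477  0.2051455 ] -55.56631561947025 [-0.70516533 -0.50501555 -0.34643622]
```

View pics/w12.png

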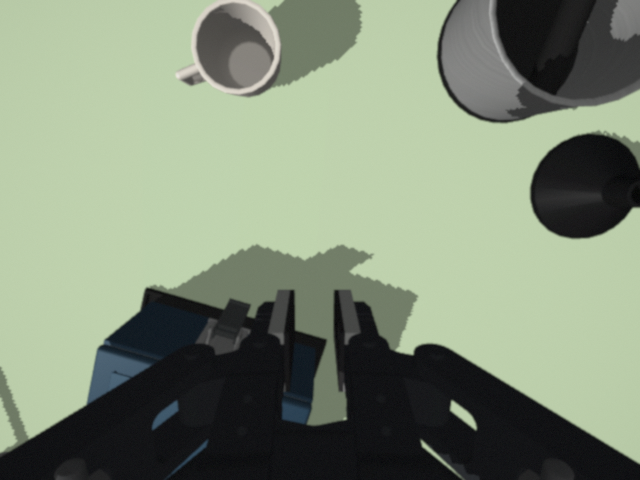

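Request:
servo_tool:
  linear:
    - [-22,-7,40]
    - [-18,-5,50]
    - [0,0,50]
    - [0,0,20]
    - [0,0,8]
  twist: [0,0,0,0,0]
  hand: [1,1,1,1,1]

```text
clock: 21.0
tool_pos: [0.5645, -0.1742, 0.0226]
orientation: [2.762, -1.45, 0.114]
ft_force: [0.2, 0.5, 1.2]
finger_gap: -0.002
```

```bash
cat > tilt.py <<'E'
from h import *
o=bot.get_obs(); z=R.from_rotvec(o['orientation']).as_matrix()[:,2]; y=tray()[1]
print('tilt tray x,y: %.4f %.4f'%(np.cos(y)*z[0]+np.sin(y)*z[1],-np.sin(y)*z[0]+np.cos(y)*z[1]))
E
python3 go.py; python3 tilt.py
```

```text
t 21.0 tray [-134.5   46.9   22.6] yaw -55.45 gap -0.0015444950693030899
F tray [ 0.39 -0.28  1.19] j [ 0.24  0.7  -0.01  1.91  0.09  0.47 -2.38]
tilt tray x,y: -0.0658 -0.0377
```

Request:
servo_tool:
  linear:
    - [3,1,2]
    - [3,1,2]
    - [3,1,2]
    - [3,1,2]
  twist: [0,0,0,0]
  hand: [1,1,1,1]

```text
clock: 21.5
tool_pos: [0.5648, -0.1746, 0.0222]
orientation: [2.776, -1.443, 0.095]
ft_force: [-8.3, 10.1, 22.8]
finger_gap: 0.004
```

```bash
python3 go.py; python3 tilt.py
```

```text
t 21.5 tray [-135.    46.7   22.2] yaw -54.96 gap 0.004124715314795342
F tray [12.07  4.9  22.82] j [ 0.26  0.7  -0.03  1.89  0.09  0.49 -2.37]
tilt tray x,y: -0.0510 -0.0348
```

Request:
servo_tool:
  linear:
    - [4,1.2,2]
    - [4,1.2,2]
    - [4,1.2,2]
    - [4,1.2,2]
    - [4,1.2,2]
    - [4,1.2,2]
    - [4,1.2,2]
    - [4,1.2,2]
  twist: [0,0,0,0,0,0,0,0]
  hand: [1,1,1,1,1,1,1,1]

```text
clock: 22.5
tool_pos: [0.5655, -0.1756, 0.022]
orientation: [-2.794, 1.415, -0.041]
ft_force: [-10.3, 11.4, 26.0]
finger_gap: 0.0
```

```bash
python3 go.py; python3 tilt.py
```

```text
t 22.5 tray [-136.2   46.3   22. ] yaw -53.73 gap 4.1456529658950865e-05
F tray [13.93  6.4  26.04] j [ 0.3   0.71 -0.07  1.86  0.08  0.54 -2.32]
tilt tray x,y: -0.0117 -0.0252
```

Request:
servo_tool:
  linear:
    - [4,1.2,2]
    - [4,1.2,2]
    - [4,1.2,2]
    - [4,1.2,2]
    - [4,1.2,2]
    - [4,1.2,2]
    - [4,1.2,2]
    - [4,1.2,2]
  twist: [0,0,0,0,0,0,0,0]
  hand: [1,1,1,1,1,1,1,1]

```text
clock: 23.5
tool_pos: [0.5663, -0.1767, 0.022]
orientation: [-2.789, 1.379, 0.014]
ft_force: [-9.9, 10.0, 25.8]
finger_gap: 0.002
```

Request:
servo_tool:
  linear:
    - [4,1.2,2]
    - [4,1.2,2]
    - [4,1.2,2]
    - [4,1.2,2]
    - [4,1.2,2]
    - [4,1.2,2]
    - [4,1.2,2]
    - [4,1.2,2]
  twist: [0,0,0,0,0,0,0,0]
  hand: [1,1,1,1,1,1,1,1]

```text
clock: 24.5
tool_pos: [0.5669, -0.1777, 0.0222]
orientation: [-2.784, 1.343, 0.07]
ft_force: [-9.7, 9.9, 26.5]
finger_gap: -0.001
```

```bash
python3 go.py; python3 tilt.py
```

```text
t 24.5 tray [-138.6   45.7   22.2] yaw -51.45 gap -0.0008483819307349626
F tray [12.31  6.32 26.53] j [ 0.38  0.74 -0.13  1.8   0.05  0.65 -2.24]
tilt tray x,y: 0.0675 -0.0012
```

Request:
servo_tool:
  linear:
    - [4,1.2,2]
    - [4,1.2,2]
    - [4,1.2,2]
    - [4,1.2,2]
    - [4,1.2,2]
    - [0,0,-20]
    - [0,0,-20]
  twist: [0,0,0,0,0,0,0]
  hand: [1,1,1,1,1,1,1]

```text
clock: 25.38
tool_pos: [0.5674, -0.1808, 0.0626]
orientation: [-2.78, 1.319, 0.111]
ft_force: [-0.1, 0.3, -0.4]
finger_gap: -0.0
```

```bash
python3 go.py; python3 tilt.py
```

```text
t 25.38 tray [-141.7   46.1   62.6] yaw -50.69 gap -0.00011497981064351543
F tray [ 0.33  0.05 -0.39] j [ 0.41  0.69 -0.16  1.74  0.04  0.77 -2.21]
tilt tray x,y: 0.0951 0.0099
```

Request:
servo_tool:
  linear:
    - [3,1,0]
    - [0,0,0]
    - [0,0,0]
    - [0,0,0]
    - [0,0,0]
  twist: [2.2,2.1,0,0,0]
  hand: [0,0,0,0,0]

```text
clock: 26.0
tool_pos: [0.568, -0.1841, 0.0612]
orientation: [-2.727, 1.431, 0.116]
ft_force: [-0.2, 0.1, -0.4]
finger_gap: 1.0
```

```bash
sed -i 's/dy=(-4-c\[1\])/dy=(-10-c[1])/' lev.py; python3 lev.py 0.5 33; python3 tilt.py; python3 go.py
```

```text
t 26.0 out 58.8 y 2.1 up 53.2 r 44.9 th 1.598 F [ 0.2  0.2 -0.4]
tray d [ 26.4 -12.1 -31.7] tool [-18.5 -18.8  34. ]
tilt tray x,y: 0.0955 0.0109
t 26.0 tray [-145.    46.5   61.2] yaw -55.32 gap 1.0000666077858429
F tray [ 0.2   0.17 -0.4 ] j [ 0.4   0.7  -0.13  1.74  0.02  0.77 -2.26]
```

Request:
servo_tool:
  linear:
    - [0,-9,12]
    - [-4,-9,12]
    - [-8,-1,9]
    - [-4,0,2]
    - [0,0,0]
  twist: [0,0,0,0,0]
  hand: [0,0,0,0,0]

```text
clock: 26.62
tool_pos: [0.573, -0.1537, 0.0245]
orientation: [-2.728, 1.428, 0.12]
ft_force: [-0.5, 0.4, 0.4]
finger_gap: 1.007
```

```bash
python3 lev.py 0.2 33; python3 tilt.py; python3 - <<'E'
from h import *
im=bot.read_camera('scene')
cv2.imwrite("pics/c24.png",cv2.resize(im[190:300,220:330],None,fx=5.4,fy=5.4,interpolation=cv2.INTER_CUBIC))
E
```

```text
t 26.62 out 31.2 y -11.7 up 16.5 r 36.6 th 0.405 F [0.5 0.3 0.4]
tray d [7.7 1.7 0.7] tool [-7.9 -0.7  0. ]
tilt tray x,y: 0.0975 0.0126
```

View pics/c24.png

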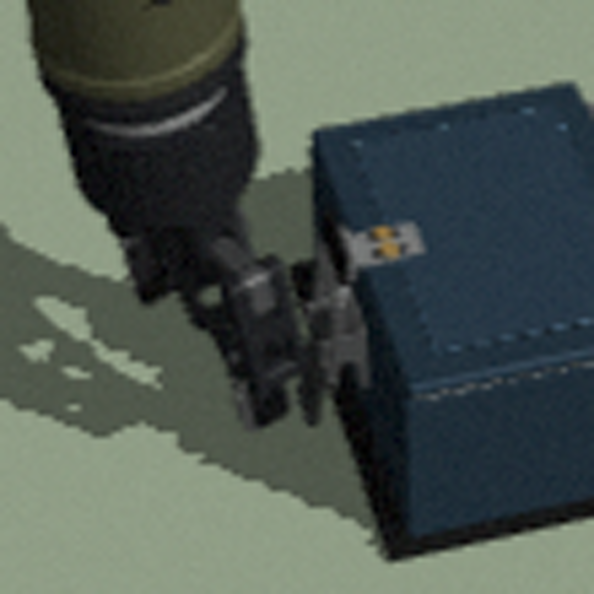

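Request:
servo_tool:
  linear:
    - [-4,-0.3,0]
    - [-3,-0.3,0]
    - [-2.5,-0.8,0]
  twist: [0,0,0]
  hand: [0,0,0]

```text
clock: 27.05
tool_pos: [0.569, -0.146, 0.0266]
orientation: [-2.727, 1.431, 0.117]
ft_force: [-0.5, 0.7, 0.7]
finger_gap: 0.998
```

```bash
python3 lev.py 0.0 33
```

```text
t 27.05 out 22.8 y -10.2 up 18.6 r 31.6 th 0.187 F [0.8 0.3 0.7]
tray d [ 5.8  0.2 -2.6] tool [-5.4 -1.4  3.1]
```

Request:
servo_tool:
  linear:
    - [-2.5,-0.8,0]
    - [-2.5,-0.8,0]
  twist: [0,0]
  hand: [0,0]

```text
clock: 27.3
tool_pos: [0.5677, -0.1421, 0.0273]
orientation: [-2.727, 1.433, 0.114]
ft_force: [0.8, -3.5, -1.9]
finger_gap: 0.998
```

```bash
python3 lev.py 0.0 33
```

```text
t 27.3 out 18.8 y -10.2 up 19.3 r 30.0 th 0.060 F [-3.6  0.3 -1.9]
tray d [ 1.8  0.2 -3.3] tool [-1.5 -0.2  3.4]
```

Request:
servo_tool:
  linear:
    - [-2,-0.7,0.3]
    - [-2,-0.7,0.3]
  twist: [0,0]
  hand: [0,0]

```text
clock: 27.55
tool_pos: [0.5666, -0.1385, 0.027]
orientation: [-2.727, 1.434, 0.113]
ft_force: [1.2, -7.2, -1.4]
finger_gap: 0.998
```

```bash
python3 lev.py 0.0 33
```

```text
t 27.55 out 15.1 y -10.3 up 19.0 r 29.9 th -0.065 F [-7.2  1.  -1.4]
tray d [-1.9  0.3 -3. ] tool [2.  0.9 2.8]
```

Request:
servo_tool:
  linear:
    - [-2,-0.7,0]
  twist: [0]
  hand: [0]

```text
clock: 27.68
tool_pos: [0.5665, -0.1383, 0.0272]
orientation: [-2.727, 1.437, 0.11]
ft_force: [3.6, -8.7, -3.8]
finger_gap: 0.999
```

Request:
servo_tool:
  linear:
    - [-1.5,-0.5,0]
  twist: [0]
  hand: [0]

```text
clock: 27.8
tool_pos: [0.5664, -0.1384, 0.0273]
orientation: [-2.727, 1.44, 0.107]
ft_force: [2.3, -6.5, -3.0]
finger_gap: 1.0
```

```bash
python3 lev.py 0.0 33;  python3 - <<'E'
from h import *
im=bot.read_camera('scene')
cv2.imwrite("pics/c25.png",cv2.resize(im[190:300,220:330],None,fx=5.4,fy=5.4,interpolation=cv2.INTER_CUBIC))
E
```

```text
t 27.8 out 15.1 y -10.2 up 19.1 r 29.7 th -0.064 F [-6.9 -0.3 -3. ]
tray d [-1.9  0.2 -3.1] tool [2.  0.8 3. ]
```

View pics/c25.png

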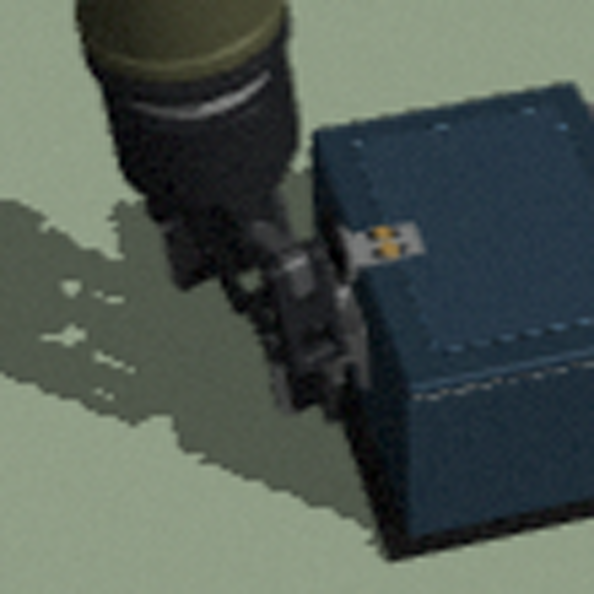

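Request:
servo_tool:
  linear:
    - [10,3,0]
    - [25,8,0]
    - [40,12,-30]
    - [20,5,-50]
    - [0,0,-55]
    - [0,0,0]
  twist: [0,0,0,0,0,0]
  hand: [0,0,0,0,0,0]

```text
clock: 28.6
tool_pos: [0.6027, -0.2446, 0.1553]
orientation: [-2.727, 1.432, 0.116]
ft_force: [-0.9, 0.2, -0.9]
finger_gap: 1.002
```

```bash
python3 go.py; python3 - <<'E'
from h import *
im=bot.read_camera('scene')
cv2.imwrite("pics/c26.png",cv2.resize(im[200:300,250:350],None,fx=6,fy=6,interpolation=cv2.INTER_CUBIC))
im=bot.read_camera('side')
cv2.imwrite("pics/c27.png",cv2.resize(im[180:290,260:370],None,fx=5.4,fy=5.4,interpolation=cv2.INTER_CUBIC))
E
```

```text
t 28.6 tray [-213.1   31.5  155.3] yaw -55.37 gap 1.0021619570114622
F tray [ 0.48  0.76 -0.85] j [ 0.46  0.66 -0.14  1.49  0.02  1.06 -2.2 ]
```

View pics/c26.png

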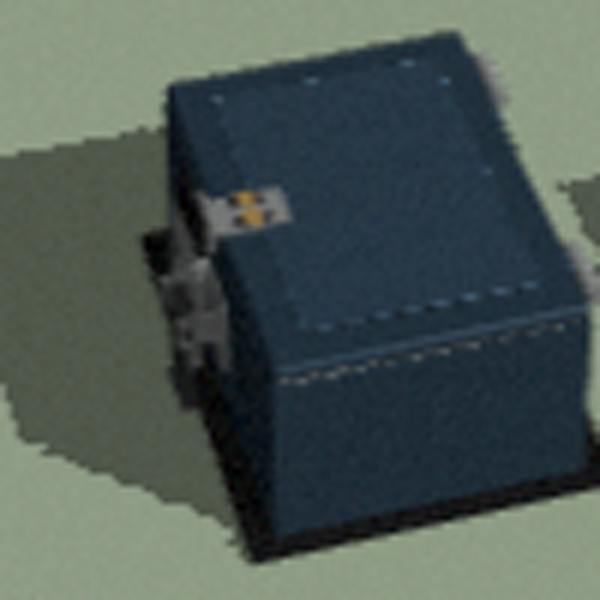

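View pics/c27.png

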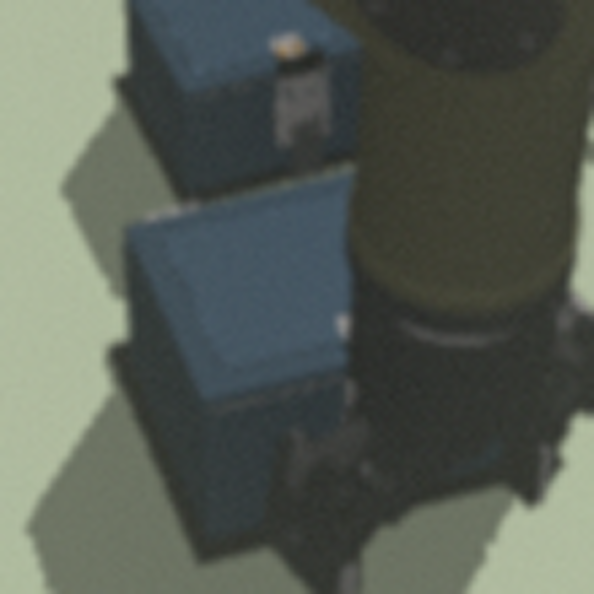

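Request:
servo_tool:
  linear:
    - [10,0,-50]
    - [0,50,-40]
    - [0,50,0]
    - [0,40,0]
    - [0,0,0]
  twist: [0,0,0,0,0]
  hand: [0,0,0,0,0]

```text
clock: 29.32
tool_pos: [0.4896, -0.337, 0.231]
orientation: [-2.729, 1.421, 0.155]
ft_force: [0.8, 0.5, -0.8]
finger_gap: 1.0
```

```bash
python3 go.py; python3 - <<'E'
from h import *
im=bot.read_camera('side'); cv2.imwrite('pics/side9.png',im)
cv2.imwrite("pics/c28.png",cv2.resize(im[160:290,250:380],None,fx=4.6,fy=4.6,interpolation=cv2.INTER_CUBIC))
im=bot.read_camera('scene'); cv2.imwrite('pics/scene9.png',im)
E
```

```text
t 29.32 tray [-267.5  167.   231. ] yaw -54.99 gap 0.999922859616945
F tray [ 0.2  -0.94 -0.76] j [ 0.67  0.53 -0.13  1.52  0.02  1.2  -1.99]
```

View pics/c28.png

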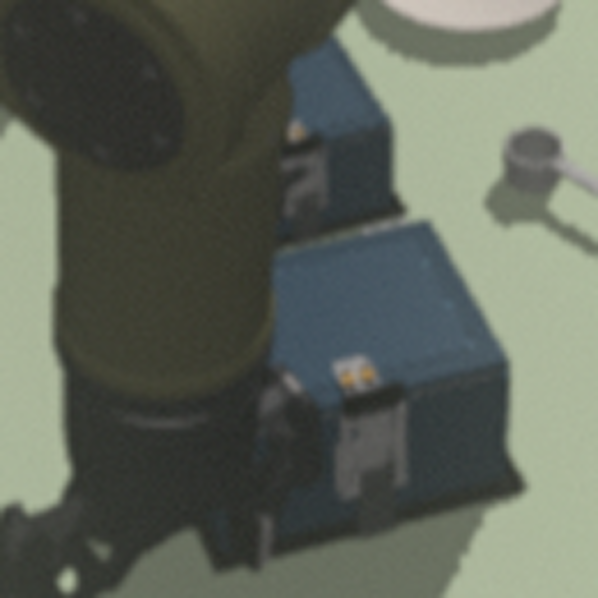

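View pics/scene9.png

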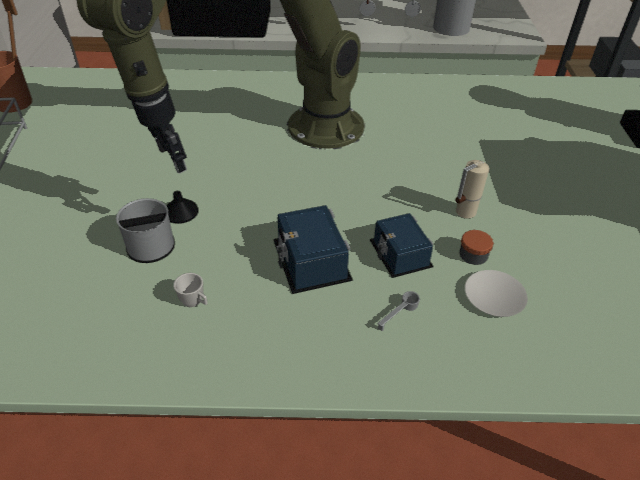

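```bash
python3 -c "
from cell import bot
print(bot.hand_in(), bot.get_obs()['clock'])"
```

```text
the job is handed in; nothing more can be done
the job is handed in; nothing more can be done
```

The navy box is closed and latched, and I handed the job in at about 29 s of the 64 s allowed.

**What I did**
- **Lid:** I pressed it down until the gasket pushed back with about 7 N, at the predicted resting height.
- **Claw:** I pushed it in until it met the keeper's back plate at about 5 N. Then I pressed it down at 6 to 10 N until it bottomed at about 15 N, with the tab within about 1 mm of its seated height.
- **Lever:** I swung it over centre with one open finger. It held past centre, but the gripper stopped it short of home at about 0.17 rad. I backed off, corrected a tilt that had built up in the wrist, and pushed it on to its stop at about 9 N.

**Last checks**
- **Latch:** The scene picture has the lever tip within about 3 px of where home should be. The lid gap is drawn down, and the latch looks like the closed look-alike's.
- **Surroundings:** The gripper is clear, and the bystanders look unmoved.
- **Forces:** The highest reading I saw on the box was about 15 N. I saw it only at the end of each move call, so brief peaks between readings can't be ruled out.

**What went wrong or disagreed**
- **Blocked push:** The first lever push stalled at about 9 to 10 N, most likely with the finger linkage against the claw or its tab.
- **Counter press:** To correct the tilt I pressed the fingertips on bare counter at about 26 N; the box was not touched.
- **Box shift:** The final contact put the box about 2 mm further towards +x than my first camera estimate.

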